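# Nip up a rock core in a screw clamp with a tommy bar

### The job

The rock core standing in the blue three-pillar screw clamp has to be held fast: take the orange-handled bar from the mat and turn the brass collar clockwise (seen from above) with it, moving the bar from hole to hole because the pillars stop its swing, until you feel the foot press on the core and the bar needs nearly twice the push it did running free - firm, but never forced or overtightened. Turn the collar only with the bar, then draw the bar out and lay it back on the mat, leaving the core upright and the rest of the bench undisturbed.

Things in the scene. Friction and masses are not known exactly. Their poses are not given: they have to be found in the camera images.
- clamp: Blue three-pillar screw clamp, fixed. Origin: centre of the underside of its round base (160 mm across, 20 mm high); z up. Steel pillars (14 mm across, 178 mm high) stand 58 mm from the centre at 0, 120 and 240 degrees from its x axis about z. They reach above the collar, so a rod in a hole swings only between two: in the gap on the robot's side, 48 degrees either side of the clamp's -x direction.
- collar: Brass threaded collar: ring of 40 mm radius, 32 mm high. Origin: on its vertical turning axis, level with the hole centres (150 mm above the bench). Eight radial holes, every 45 degrees (a black mark on top over each), one along the collar's x axis, which turns with it; each 12 mm wide and high, 20 mm deep (ends 20 mm from the axis). Clockwise from above lowers the foot 6 mm per radian.
- hole_mouth (a point): Mouth of the hole on the collar's x axis, 40 mm from the axis. Feel: a drag of 0.35 N m holds the collar where it is left; with the foot on the core it rises 0.5 to 0.6 N m per radian, 0.6 N m in all is right. A rod held square in the hole bears on its rim, so the push on the bar feels like 5 to 9 N running free and rises by 6 to 8 N till right (1 N of push is 5 to 6 N on the core).
- spindle_top (a point): Top end of the steel spindle (18 mm across) that stands up out of the collar; it sinks as the collar is turned clockwise, by 6 mm per radian, and is at most 210 mm above the bench.
- foot: Round steel foot (40 mm across, 8 mm thick) under a rubber pad at the spindle's lower end, inside the clamp. Origin: centre of its underside. At the start it hangs some 5 to 10 mm above the core. The rubber yields about 1 mm per 16 N; pressing on the core with about 40 N is right (20 to 70 N will do), above 75 N the core is crushed.
- core: Sandy brown banded rock core, 36 mm across, sawn by hand to somewhere between 45 and 53 mm high, standing on a steel anvil in the middle of the clamp. Origin: centre of the core's underside, about 33 mm above the bench; z up.
- bar: Tommy bar: square orange handle (22 x 22 x 75 mm) with a steel rod (10 mm across, 60 mm long, round tip), about 0.19 kg. Origin: on the bar's axis where the rod leaves the handle; x points along the rod to the tip, so the handle spans x = -75 to 0 mm; centre of mass near x = -30 mm. At the start it lies flat on the mat, axis 14 mm above the bench.
- bar_tip (a point): Tip of the bar's rod, on its axis, 60 mm from the bar's origin.
- mat: Blue mat, fixed to the bench, 220 x 160 x 3 mm (its x, y, z). Origin: centre of its underside.
- core_b: Grey spare rock core standing on the bench, 36 mm across, 42 mm high; bystander. Origin: centre of its underside.
- core_c: Reddish spare rock core standing on the bench, 36 mm across, 58 mm high; bystander. Origin: centre of its underside.
- tube_rack: Light blue test-tube rack, 100 x 240 mm, 121 mm high with its tubes; bystander. Origin: centre of its underside.
- vial_rack: Blue rack of black-capped vials, 100 x 130 mm, 106 mm high; bystander. Origin: centre of its underside.
There are look-alikes about, which are no part of the job. There is more than one size of the bar; the job needs the larger.

How it is judged:
On the way, in this order (a step that is already met when the one before it is completed fails the run):
1. the bar's rod is in one of the collar's holes (horizontal distance between bar_tip and collar below 0.031 m and z of bar_tip in the frame of collar between -0.006 and 0.006 m), for 0.1 s.
2. the bar is drawn out of the collar again, to be moved to another hole (horizontal distance between bar_tip and collar above 0.042 m), for 0.1 s.
3. the foot presses on the core with at least 20 N, the bar in a hole again (contact force between foot and core above 20 N and horizontal distance between bar_tip and collar below 0.034 m), for 0.1 s.
At the end, for the whole second after the job is handed in: The foot presses on the core with 20 to 70 N and stays so by itself; the core stands upright (within 3 degrees) within 12 mm of the clamp's centre; the bar lies still on the mat (where rod and handle meet is over the mat and under 22 mm above the bench) (contact force between foot and core between 20 and 70 N and angle between core's own z axis and vertical below 0.06 rad and horizontal distance between core and clamp below 0.012 m and x of bar in the frame of mat between -0.11 and 0.11 m and y of bar in the frame of mat between -0.08 and 0.08 m and height (world z) of bar below 0.022 m and linear speed of bar below 0.02 m/s); the robot touches nothing.
It fails at once if the core was overtightened (more than 75 N) (contact force between foot and core above 75 N).
It fails at once if the bar was forced against the collar or the clamp (more than 50 N) (contact force between bar and clamp above 50 N).
It fails at once if the gripper or arm turned or pushed the collar itself instead of using the bar (contact force between any of the fingers, the arm and collar above 2 N).
It fails at once if the core was knocked (moved over 12 mm or tipped) (distance of core from where it was at the start of the episode above 0.012 m or angle between core's own z axis and vertical above 0.15 rad).
It fails at once if a bystander was disturbed (moved over 25 mm) (distance of any of core_b, core_c, tube_rack, vial_rack from where it was at the start of the episode above 0.025 m).
It also fails if it takes over 72 s, if anything falls off the work surface, if the arm or the gripper's body presses on something with over 40 N, if the wrist force passes 120 N, or if a joint passes its speed limit or range.

### The arm

A 6-joint arm with a two-finger parallel gripper is mounted at the origin on the work surface. World frame = base frame: x ahead of the robot, y to its left, z up, the work surface at z = 0. Lengths are in m, angles in rad, forces in N, time in s.
With the tool pointing down it reaches from about 0.3 to 0.775 m from the base axis. Payload 14.6 kg.
Tool frame: the origin (TCP) lies at the very end of the fingers, on their centre line; the grasp point (between the pads) lies 19 mm behind it; z points along the fingers, y is the direction in which the jaws open and shut (so a half turn about z gives the same grasp; the last joint's range is limited). The gripper opens to 94 mm and grips with 3 to 60 N. Pads are 16 mm wide; open, the fingers measure 119 mm over their backs; the gripper's body (75 mm by 177 mm) begins 78 mm behind the grasp point.
Start: joints at [-1.242, 0.3, 1.521, -0, 1.321, -0.067], TCP at [0.212, -0.507, 0.205] pointing down, gripper open.
Joint ranges: [-3.03, 3.03], [-0.79, 2.21], [0.23, 2.52], [-1.04, 4.18], [0, 3.07], [-2.55, 2.55]. Speed limits (rad/s): [2.22, 2.22, 2.57, 3.14, 3.14, 3.14].

### API

Orientations are given as [roll, pitch, yaw] about the fixed x, y, z axes, in that order (R = Rz(yaw) Ry(pitch) Rx(roll)).
In Python, from station import ctrl, vision, ticket gives the robot as it stands.
- The arm moves only by the tool step_arm, never from a script. Its argument "steps" is a list of rows, each an object of numbers: "x", "y", "z": the shift along the tool's x, y, z in m; "ax", "ay", "az": the turn, a rotation vector about the tool's x, y, z in degrees; "claw": the finger opening in m, from 0 to 0.094. A call has 1 to 5 rows; each row shifts and turns the pose as measured when the row begins, along the tool's axes as they then stand; what a row does not reach is not made up. A row lasts 1/12 s, in which the tool goes at most 41.7 mm and 7.16 degrees, less where a joint would pass 70% of its speed; a pose out of reach is approached as far as the arm can. A call with a gripper value outside its range is refused whole. The fingers move at their own pace and stop on an object; "grip_force" is the grip in N (left out, the last holds). Time passes only in rows, so rows that do not move let the fingers close. It gives the time, the measured TCP pose, the force and the opening at its end, in the units of the state.
- ctrl.get_obs(): the state, without advancing time (a new reading comes with each control period).
- vision.camera(name): name is "scene" or "top"; returns (picture, depth): 384x512x3 uint8, red, green, blue; 384x512 float32, m along the optical axis (not along the pixel's ray), 0 where there is no reading.
- vision.camera_params(name): a dict with "fov_y" (degrees; the focal length in pixels is half the picture's height over the tangent of half this angle, whatever the lens; pixels are square), "cx", "cy" (the principal point, pixels), "k1" (the pictures are not rectified: a ray, as slopes to the right and down, at radius r is drawn at 1 + k1 r^2 times it, then the intrinsics apply), "origin" and "attitude" of the camera in the world. Camera axes: x right, y up, looking along -z (the intrinsics and any distortion apply to the point x, -y, -z); pixel columns grow to the right and rows downward; lengths in m; the calibration is good to about 2 mm. A picture is of the moment at which its call begins. camera_params takes no time and is no camera call.
- ticket.hand_in(): hands the job in, once; it reports no verdict.
The state is a dict: "time_s": time; "qpos": joint angles; "joint_vel": joint speeds; "tau": joint torques, N m; "ee_pos": TCP position; "eef_rot": TCP orientation; "force": force on the tool from outside, world axes, zero at the start; "moment": the same for the moment, N m; "grip_width": finger opening in m.
Only numpy, scipy, OpenCV 4.12 (cv2) and the standard library are available. Lean on these libraries where they do the work, as an engineer would, in place of code of your own. Each camera call takes 0.05 s, during which the arm holds its last target.

## Working session

There is one attempt and no reset: what is moved stays moved. The work goes in short steps, Python scripts to look and compute and a tool call to move; the robot and the scene stay as the last step left them, time stands still between calls to the robot, and variables do not carry over. Pictures are saved under pics/ and viewed, and the job is handed in when it is done.

Besides the shell and the picture viewer there is one more tool, called after ">>>" by a JSON object that holds its "method" and its "body". step_arm: Moves the arm, as the interface text tells. Its arguments: {"type":"object","properties":{"steps":{"type":"array"},"grip_force":{"type":"number"}},"required":["steps"]}

```bash
ls -la; mkdir -p pics
python3 - <<'E'
from station import ctrl, vision
import cv2
print(ctrl.get_obs())
for n in ("scene","top"):
    p,d=vision.camera(n); print(n,vision.camera_params(n))
    cv2.imwrite(f"pics/{n}0.png",p[:,:,::-1])
    import numpy as np; np.savez(f"{n}0.npz",p=p,d=d)
E
```

```text
total 12
drwxr-xr-x  3 agent agent 4096 Dec  7 15:38 .
drwxr-xr-x 23 root  root  4096 Dec  7 15:38 ..
drwxr-xr-x  2 agent agent 4096 Dec  7 15:38 pics
{'time_s': 0.0, 'qpos': array([-1.24161712e+00,  3.00478689e-01,  1.52154518e+00, -1.85996593e-05,
        1.32072912e+00, -6.65900194e-02]), 'joint_vel': array([-0.00140473, -0.00038989,  0.00053027,  0.00035186,  0.00242338,
        0.00025569]), 'tau': array([-2.66621682e-04, -5.31802154e+01, -3.52730334e+01,  7.08201667e-02,
        2.44173309e-02, -7.58216947e-05]), 'ee_pos': array([ 0.21194972, -0.5072429 ,  0.20489736]), 'eef_rot': array([-3.14043370e+00, -5.92335142e-05,  3.95773810e-01]), 'force': array([-0.83784912, -0.597605  ,  1.33530492]), 'moment': array([0.01751889, 0.01668463, 0.04237135]), 'grip_width': 0.09396105575046267}
scene {'fov_y': 57.93664169070975, 'cx': 250.24238879489698, 'cy': 191.06127878047334, 'k1': 0.036572897133915656, 'origin': array([ 1.01122493, -0.55858487,  0.7898899 ]), 'attitude': array([0.85627008, 0.00795536, 0.69443339])}
top {'fov_y': 45.190925448349134, 'cx': 256.1532711519603, 'cy': 196.15543421500723, 'k1': -0.1825823361172565, 'origin': array([0.32132877, 0.00364224, 1.71320663]), 'attitude': array([ 0.12864966,  0.0182297 , -1.59686957])}
```

View pics/scene0.png

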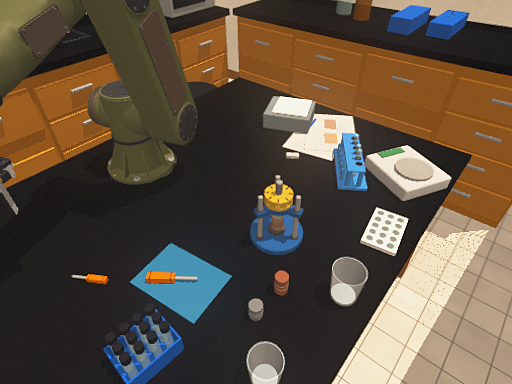

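View pics/top0.png

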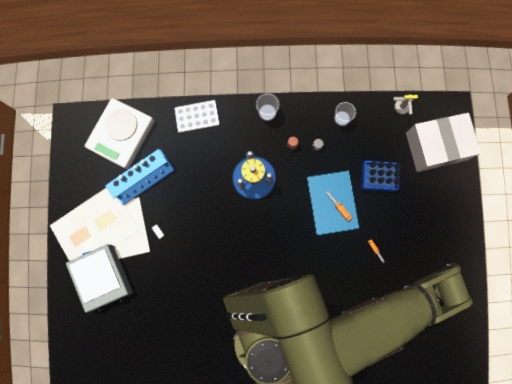

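```bash
cat > h.py <<'E'
import numpy as np, cv2
from scipy.spatial.transform import Rotation as R
from station import ctrl, vision
def cam(n):
    c=vision.camera_params(n); f=192/np.tan(np.radians(c['fov_y'])/2)
    return c,f,R.from_euler('xyz',c['attitude'])
def ray(n,u,v):
    c,f,r=cam(n); K=np.array([[f,0,c['cx']],[0,f,c['cy']],[0,0,1]])
    q=cv2.undistortPointsIter(np.array([[[u,v]]],float),K,np.array([c['k1'],0,0,0,0]),None,None,(3,100,1e-12))[0,0]
    return c['origin'], r.apply([q[0],-q[1],-1.0])
def at_z(n,u,v,z):
    o,d=ray(n,u,v); return o+d*(z-o[2])/d[2]
def at_d(n,u,v,dep):
    o,d=ray(n,u,v); return o+d*dep
def proj(n,P):
    c,f,r=cam(n); p=r.inv().apply(np.atleast_2d(P)-c['origin'])
    q=np.c_[p[:,0]/-p[:,2],-p[:,1]/-p[:,2]]; s=1+c['k1']*(q**2).sum(1)
    return np.c_[q[:,0]*s*f+c['cx'],q[:,1]*s*f+c['cy']]
def crop(img,u0,v0,w,h,k,name):
    c=img[v0:v0+h,u0:u0+w,::-1]; cv2.imwrite(name,cv2.resize(c,None,fx=k,fy=k,interpolation=cv2.INTER_CUBIC))
def triang(u1,v1,u2,v2):
    o1,d1=ray('scene',u1,v1);o2,d2=ray('top',u2,v2)
    s=np.linalg.lstsq(np.c_[d1,-d2],o2-o1,rcond=None)[0]
    a=o1+d1*s[0];b=o2+d2*s[1];return (a+b)/2,np.linalg.norm(a-b)
E
python3 - <<'E'
from h import *
t=np.load('top0.npz');s=np.load('scene0.npz')
crop(t['p'],225,145,60,60,10,'pics/c1.png')
crop(t['p'],300,165,70,75,8,'pics/c2.png')
crop(s['p'],240,170,75,85,7,'pics/c3.png')
crop(s['p'],125,235,115,90,6,'pics/c4.png')
E
```

```text
(no output)
```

View pics/c1.png

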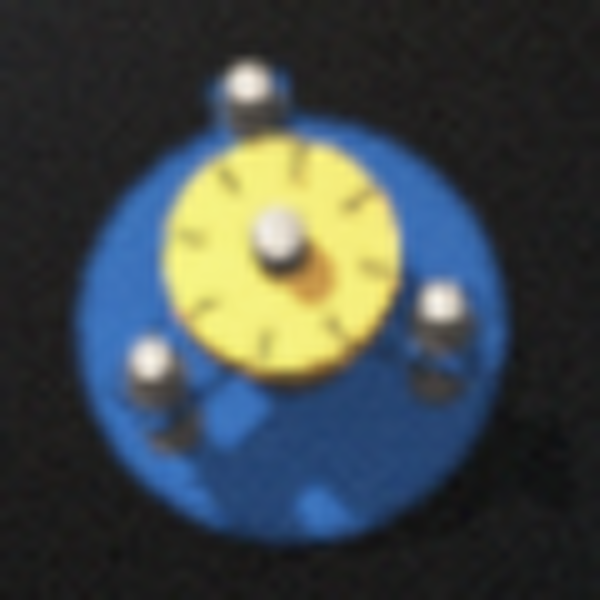

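View pics/c2.png

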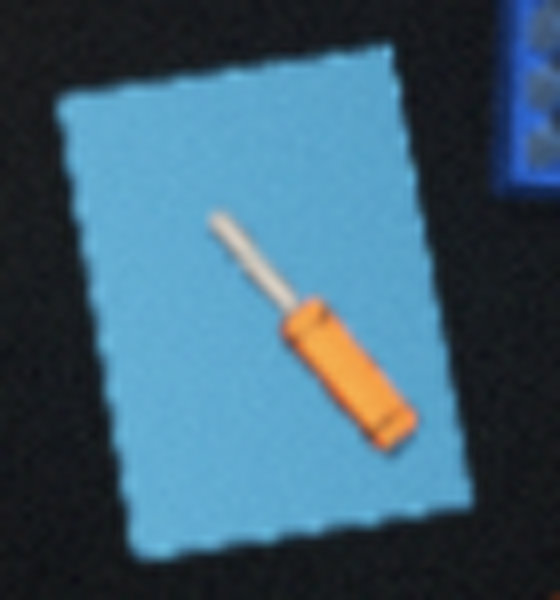

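View pics/c3.png

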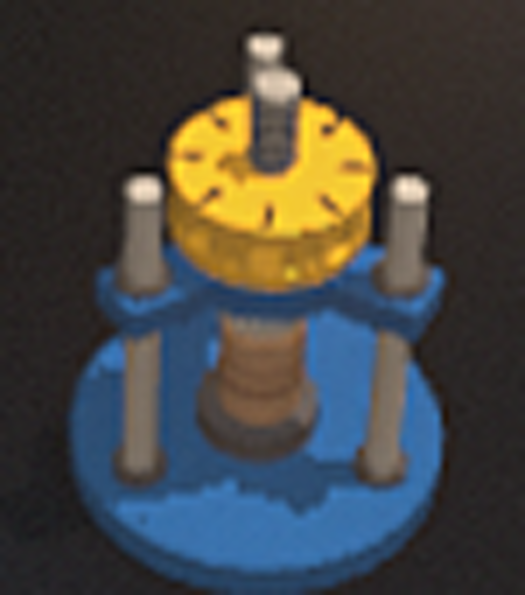

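View pics/c4.png

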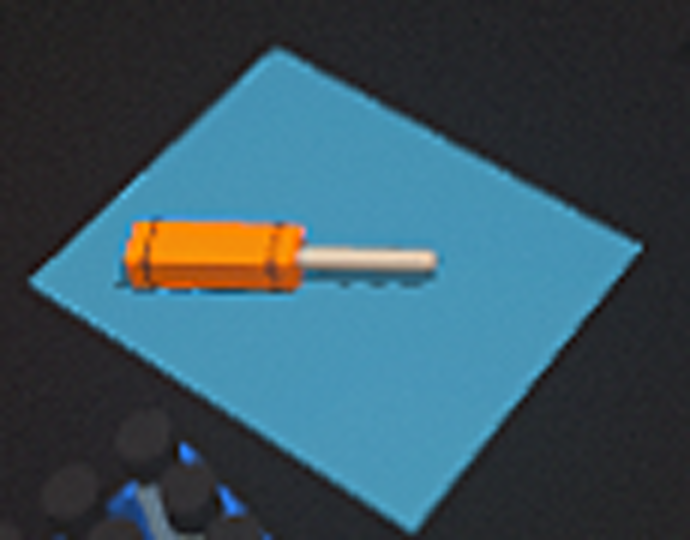

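Run:
```python
from h import *
def P1(x,y): return 225+(x+.5)/10-.5,145+(y+.5)/10-.5
def P2(x,y): return 300+(x+.5)/8-.5,165+(y+.5)/8-.5
def P3(x,y): return 240+(x+.5)/7-.5,170+(y+.5)/7-.5
def P4(x,y): return 125+(x+.5)/6-.5,235+(y+.5)/6-.5
np.set_printoptions(precision=4,suppress=True)
m=[(297,163),(357,200),(375,268),(337,330),(265,345),(204,306),(190,238),(230,180)]
M=np.array([at_z('top',*P1(*q),.166)for q in m]); c=M.mean(0);print('collar c',c)
d=M-c;print(np.hypot(d[:,0],d[:,1]),np.degrees(np.arctan2(d[:,1],d[:,0])))
m3=[(330,128),(354,166),(333,206),(268,215),(210,196),(190,156),(221,122)]
M=np.array([at_z('scene',*P3(*q),.166)for q in m3])
d=M-c;print('scene marks',np.hypot(d[:,0],d[:,1]),np.degrees(np.arctan2(d[:,1],d[:,0])))
pt=[(250,80),(440,300),(152,357)]
A=np.array([at_z('top',*P1(*q),.178)for q in pt]);pc=A.mean(0);d=A-pc
print('clamp',pc,np.hypot(d[:,0],d[:,1]),np.degrees(np.arctan2(d[:,1],d[:,0])))
ps=[(265,42),(144,187),(410,187)]
A=np.array([at_z('scene',*P3(*q),.178)for q in ps]);pc=A.mean(0);d=A-pc
print('clamp scene',pc,np.hypot(d[:,0],d[:,1]),np.degrees(np.arctan2(d[:,1],d[:,0])))
print('spindle',triang(*P3(277,82),*P1(279,232)))
mc=[(60,97),(388,45),(470,507),(138,558)]
A=np.array([at_z('top',*P2(*q),.003)for q in mc]);print('mat',A.mean(0),A)
for n,a,b in(('tip',(218,218),.014),('junc',(303,313),.020),('handEnd',(398,433),.02)): print(n,at_z('top',*P2(*a),b))
print('tip s',at_z('scene',*P4(437,262),.014),'junc',at_z('scene',*P4(300,258),.014),'end?',at_z('scene',*P4(130,240),.025))
print(at_z('top',*P2(303,313),.014))
```

```text
collar c [0.6127 0.0359 0.166 ]
[0.0319 0.0316 0.0322 0.0325 0.0321 0.0321 0.0319 0.0312] [ -10.7732  -55.6515 -100.6177 -146.1442  168.2785  122.7633   78.5056
   33.2003]
scene marks [0.0296 0.0295 0.0323 0.0312 0.0337 0.0343 0.032 ] [  82.3216   34.3028  -13.4079  -60.7797 -104.3416 -146.3589  170.9587]
clamp [0.6134 0.036  0.178 ] [0.0582 0.0571 0.0578] [   8.8877 -110.9451  129.8991]
clamp scene [0.61   0.0352 0.178 ] [0.0587 0.0581 0.0581] [ 129.3084 -110.3577    8.9415]
spindle (array([0.6117, 0.0352, 0.2062]), np.float64(0.0020033588321319465))
mat [ 0.5129 -0.2565  0.003 ] [[ 0.6117 -0.1643  0.003 ]
 [ 0.6325 -0.3211  0.003 ]
 [ 0.4131 -0.3485  0.003 ]
 [ 0.3944 -0.192   0.003 ]]
tip [ 0.5507 -0.2347  0.014 ]
junc [ 0.5045 -0.2714  0.02  ]
handEnd [ 0.4475 -0.3131  0.02  ]
tip s [ 0.5511 -0.234   0.014 ] junc [ 0.5027 -0.2708  0.014 ] end? [ 0.445  -0.3157  0.025 ]
[ 0.5051 -0.2724  0.014 ]
```

```bash
cat >> h.py <<'E'
def plan(x,y,z,yaw):
    o=ctrl.get_obs(); r=R.from_euler('xyz',o['eef_rot']); t=R.from_euler('xyz',[np.pi,0,np.radians(yaw)])
    d=r.inv().apply(np.array([x,y,z])-o['ee_pos']); w=np.degrees((r.inv()*t).as_rotvec())
    print('shift mm',np.round(d*1000,1),'turn',np.round(w,2),'| pos',np.round(o['ee_pos'],4),'rpy',np.round(np.degrees(o['eef_rot']),2),'F',np.round(o['force'],1),'M',np.round(o['moment'],2),'w',round(o['grip_width'],4),'t',o['time_s'],'q6',o['qpos'][5])
E
python3 -c "
from h import *
plan(.490,-.282,.12,38)"
```

```text
shift mm [ 343.4 -100.6   85.1] turn [-6.000e-02 -1.000e-02 -1.532e+01] | pos [ 0.212  -0.5073  0.2049] rpy [-179.94   -0.     22.68] F [-0.6 -0.6  0.9] M [ 0.02 -0.04 -0.04] w 0.094 t 0.1 q6 -0.06657943444939336
```

>>> {"method": "step_arm", "body": {"steps": [{"x": 0.038, "y": -0.011, "z": 0.006, "az": -2}, {"x": 0.038, "y": -0.011, "z": 0.006, "az": -2}, {"x": 0.038, "y": -0.011, "z": 0.006, "az": -2}, {"x": 0.038, "y": -0.011, "z": 0.006, "az": -2}, {"x": 0.038, "y": -0.011, "z": 0.006, "az": -2}]}}

```text
validation failed for argument at $.st...
```

```bash
python3 -c "
from h import *
plan(.490,-.282,.12,38)"
```

```text
shift mm [ 343.4 -100.6   85.1] turn [-6.000e-02 -1.000e-02 -1.532e+01] | pos [ 0.212  -0.5073  0.2049] rpy [-179.94   -0.     22.68] F [-0.6 -0.6  0.9] M [ 0.02 -0.04 -0.04] w 0.094 t 0.1 q6 -0.06657943444939336
```

>>> {"method": "step_arm", "body": {"steps": [{"x": 0.038, "y": -0.011, "z": 0.006, "ax": 0, "ay": 0, "az": -2, "claw": 0.094}, {"x": 0.038, "y": -0.011, "z": 0.006, "ax": 0, "ay": 0, "az": -2, "claw": 0.094}, {"x": 0.038, "y": -0.011, "z": 0.006, "ax": 0, "ay": 0, "az": -2, "claw": 0.094}, {"x": 0.038, "y": -0.011, "z": 0.006, "ax": 0, "ay": 0, "az": -2, "claw": 0.094}, {"x": 0.038, "y": -0.011, "z": 0.006, "ax": 0, "ay": 0, "az": -2, "claw": 0.094}], "grip_force": 60}}

```text
time_s: 0.52
ee_pos: [0.3569, -0.3724, 0.1729]
eef_rot: [-3.14, 0.001, 0.566]
force: [0.7, -1.4, 0.1]
grip_width: 0.094
```

```bash
python3 -c "
from h import *
plan(.490,-.282,.12,38)"
```

```text
shift mm [160.9  -4.9  52.8] turn [-0.1   0.05 -5.6 ] | pos [ 0.3569 -0.3724  0.1729] rpy [-1.7991e+02  5.0000e-02  3.2400e+01] F [ 0.7 -1.4  0.1] M [-0.06 -0.03 -0.07] w 0.094 t 0.5167 q6 0.12815718958342973
```

>>> {"method": "step_arm", "body": {"steps": [{"x": 0.035, "y": -0.001, "z": 0.011, "ax": 0, "ay": 0, "az": -1.2, "claw": 0.08}, {"x": 0.035, "y": -0.001, "z": 0.011, "ax": 0, "ay": 0, "az": -1.2, "claw": 0.07}, {"x": 0.035, "y": -0.001, "z": 0.011, "ax": 0, "ay": 0, "az": -1.2, "claw": 0.06}, {"x": 0.035, "y": -0.001, "z": 0.011, "ax": 0, "ay": 0, "az": -1.2, "claw": 0.05}, {"x": 0.02, "y": 0, "z": 0.01, "ax": 0, "ay": 0, "az": -0.6, "claw": 0.05}]}}

```text
time_s: 0.93
ee_pos: [0.4927, -0.2689, 0.1167]
eef_rot: [-3.14, 0.0, 0.669]
force: [-0.0, -0.2, -0.4]
grip_width: 0.064
```

```bash
python3 -c "
from h import *
plan(.490,-.282,.007,38)
p,d=vision.camera('scene');crop(p,105,180,160,120,5,'pics/s1.png')"
```

```text
shift mm [-10.2   8.8 109.7] turn [-0.07  0.03  0.31] | pos [ 0.4927 -0.2689  0.1167] rpy [-1.7993e+02  3.0000e-02  3.8310e+01] F [-0.  -0.2 -0.4] M [-0.03  0.03  0.06] w 0.064 t 0.9333 q6 0.33738677485484553
```

View pics/s1.png

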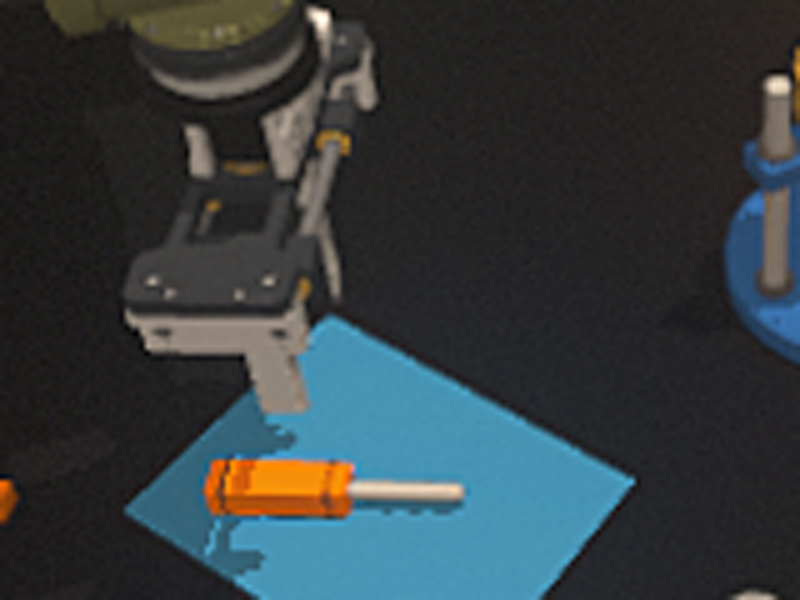

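>>> {"method": "step_arm", "body": {"steps": [{"x": -0.008, "y": 0.008, "z": 0.02, "ax": 0, "ay": 0, "az": 0.3, "claw": 0.05}, {"x": -0.002, "y": 0.002, "z": 0.03, "ax": 0, "ay": 0, "az": 0, "claw": 0.05}, {"x": 0, "y": 0, "z": 0.025, "ax": 0, "ay": 0, "az": 0, "claw": 0.05}, {"x": 0, "y": 0, "z": 0.015, "ax": 0, "ay": 0, "az": 0, "claw": 0.05}, {"x": 0, "y": 0, "z": 0.0, "ax": 0, "ay": 0, "az": 0, "claw": 0.05}]}}

```text
time_s: 1.4
ee_pos: [0.493, -0.2784, 0.0193]
eef_rot: [-3.136, 0.001, 0.671]
force: [-0.5, -0.1, -0.4]
grip_width: 0.0502
```

```bash
python3 -c "
from h import *
plan(.490,-.282,.007,38)"
```

```text
shift mm [-4.6  1.  12.3] turn [-0.32  0.08  0.44] | pos [ 0.493  -0.2784  0.0193] rpy [-1.7968e+02  8.0000e-02  3.8440e+01] F [-0.5 -0.1 -0.4] M [-0.07  0.04  0.03] w 0.0502 t 1.4 q6 0.32073628079672234
```

>>> {"method": "step_arm", "body": {"steps": [{"x": -0.004, "y": 0.001, "z": 0.008, "ax": 0, "ay": 0, "az": 0.4, "claw": 0.05}, {"x": -0.001, "y": 0, "z": 0.004, "ax": 0, "ay": 0, "az": 0, "claw": 0.05}, {"x": 0, "y": 0, "z": 0.001, "ax": 0, "ay": 0, "az": 0, "claw": 0.05}]}}

```text
time_s: 1.65
ee_pos: [0.4894, -0.2828, 0.0062]
eef_rot: [-3.136, 0.001, 0.663]
force: [-0.2, -0.6, -0.5]
grip_width: 0.0498
```

```bash
python3 -c "
from h import *
plan(.490,-.282,.007,38)
p,d=vision.camera('scene');crop(p,105,180,160,120,5,'pics/s2.png')
p,d=vision.camera('top');crop(p,300,165,70,75,8,'pics/t2.png')"
```

```text
shift mm [ 1.  -0.3 -0.8] turn [-0.32  0.08 -0.01] | pos [ 0.4894 -0.2828  0.0062] rpy [-1.7968e+02  8.0000e-02  3.7990e+01] F [-0.2 -0.6 -0.5] M [-0.   -0.01 -0.02] w 0.0498 t 1.65 q6 0.3184986178920266
```

View pics/s2.png

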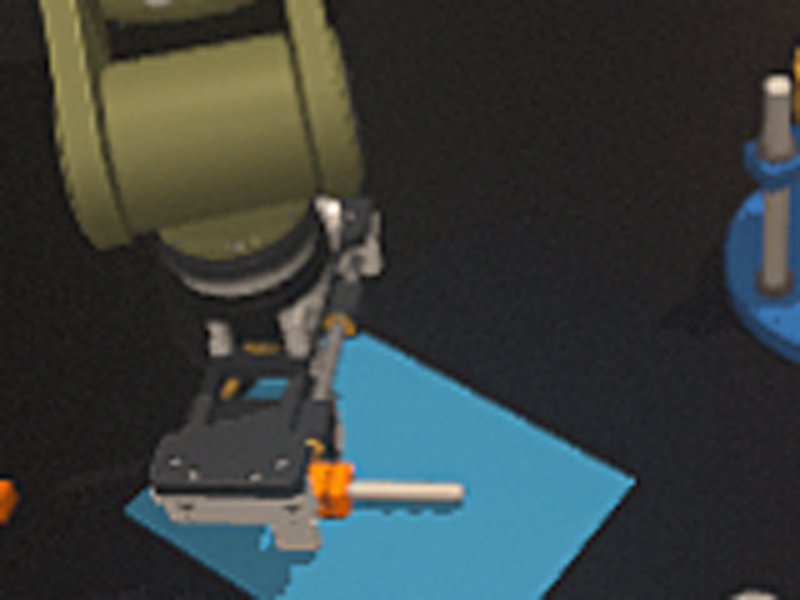

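View pics/t2.png

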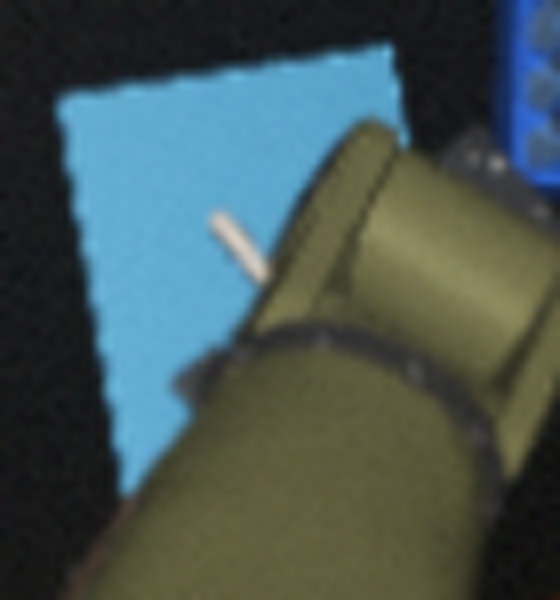

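>>> {"method": "step_arm", "body": {"steps": [{"x": 0, "y": 0, "z": 0, "ax": 0, "ay": 0, "az": 0, "claw": 0.01}, {"x": 0, "y": 0, "z": 0, "ax": 0, "ay": 0, "az": 0, "claw": 0.01}, {"x": 0, "y": 0, "z": 0, "ax": 0, "ay": 0, "az": 0, "claw": 0.01}, {"x": 0, "y": 0, "z": 0, "ax": 0, "ay": 0, "az": 0, "claw": 0.01}, {"x": 0, "y": 0, "z": 0, "ax": 0, "ay": 0, "az": 0, "claw": 0.01}], "grip_force": 60}}

```text
time_s: 2.17
ee_pos: [0.4909, -0.2835, 0.0095]
eef_rot: [-3.141, -0.0, 0.663]
force: [-0.6, -0.2, -2.4]
grip_width: 0.0218
```

>>> {"method": "step_arm", "body": {"steps": [{"x": 0, "y": 0, "z": 0, "ax": 0, "ay": 0, "az": 0, "claw": 0.01}, {"x": 0, "y": 0, "z": -0.01, "ax": 0, "ay": 0, "az": 0, "claw": 0.01}, {"x": 0, "y": 0, "z": -0.03, "ax": 0, "ay": 0, "az": 0, "claw": 0.01}, {"x": 0, "y": 0, "z": -0.03, "ax": 0, "ay": 0, "az": 0, "claw": 0.01}, {"x": 0, "y": 0, "z": -0.01, "ax": 0, "ay": 0, "az": 0, "claw": 0.01}]}}

```text
time_s: 2.58
ee_pos: [0.4891, -0.2822, 0.0903]
eef_rot: [-3.133, 0.002, 0.663]
force: [0.5, 0.1, -1.3]
grip_width: 0.0216
```

```bash
python3 -c "
from h import *
plan(.44,-.08,.141,33.5)
p,d=vision.camera('scene');crop(p,105,180,160,120,5,'pics/s3.png');np.savez('s3.npz',p=p,d=d)
"
```

```text
shift mm [  85.7 -190.   -49.3] turn [-0.47  0.15  4.51] | pos [ 0.4891 -0.2822  0.0903] rpy [-1.7952e+02  1.3000e-01  3.8010e+01] F [ 0.5  0.1 -1.3] M [ 0.02 -0.07  0.03] w 0.0216 t 2.5833 q6 0.31871745726075096
```

View pics/s3.png

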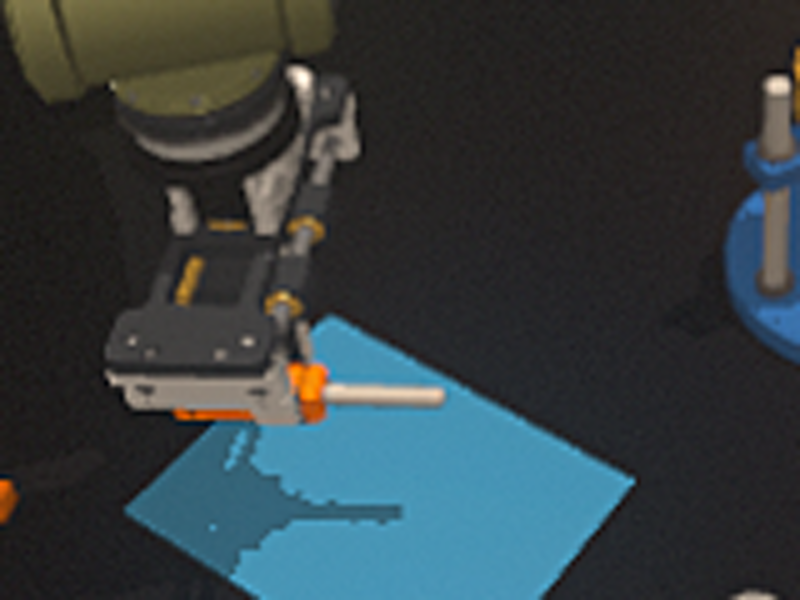

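```bash
cat >> h.py <<'E'
def barfit(n,u,v):
    o=ctrl.get_obs(); r=R.from_euler('xyz',o['eef_rot']); X=r.apply([1,0,0]);Z=-r.apply([0,0,1])
    c,d=ray(n,u,v); s=np.linalg.solve(np.c_[X,Z,-d],c-o['ee_pos']); return s[:2]*1000
E
python3 - <<'E'
from h import *
for a in [(443,397),(438,397)]: print(barfit('scene',105+(a[0]+.5)/5-.5,180+(a[1]+.5)/5-.5))
print('junc',barfit('scene',105+(327+.5)/5-.5,180+(394+.5)/5-.5))
E
```

```text
[76.54422217  4.59090969]
[74.03477086  4.51535317]
junc [18.61044352  5.28946072]
```

>>> {"method": "step_arm", "body": {"steps": [{"x": 0.012, "y": -0.03, "z": -0.015, "ax": 0, "ay": 0, "az": 1, "claw": 0.01}, {"x": 0.016, "y": -0.036, "z": -0.015, "ax": 0, "ay": 0, "az": 1, "claw": 0.01}, {"x": 0.016, "y": -0.036, "z": -0.01, "ax": 0, "ay": 0, "az": 1, "claw": 0.01}, {"x": 0.016, "y": -0.036, "z": -0.005, "ax": 0, "ay": 0, "az": 1, "claw": 0.01}, {"x": 0.01, "y": -0.02, "z": -0.002, "ax": 0, "ay": 0, "az": 0.3, "claw": 0.01}]}}

```text
time_s: 3.05
ee_pos: [0.4501, -0.1114, 0.1355]
eef_rot: [-3.132, 0.004, 0.578]
force: [-0.1, 0.5, -1.0]
grip_width: 0.0214
```

```bash
python3 -c "
from h import *
plan(.44,-.08,.145,33.7)"
```

```text
shift mm [  8.6 -31.9  -9.2] turn [-0.57  0.24 -0.58] | pos [ 0.4501 -0.1114  0.1355] rpy [-179.43    0.25   33.12] F [-0.1  0.5 -1. ] M [-0.04 -0.07 -0.01] w 0.0214 t 3.05 q6 0.6682670031051599
```

>>> {"method": "step_arm", "body": {"steps": [{"x": 0.014, "y": -0.02, "z": -0.005, "ax": -0.5, "ay": 0.2, "az": -0.5, "claw": 0.01}, {"x": 0.025, "y": -0.01, "z": -0.003, "ax": 0, "ay": 0, "az": 0, "claw": 0.01}, {"x": 0.025, "y": -0.003, "z": -0.002, "ax": 0, "ay": 0, "az": 0, "claw": 0.01}, {"x": 0.012, "y": 0, "z": 0, "ax": 0, "ay": 0, "az": 0, "claw": 0.01}, {"x": 0, "y": 0, "z": 0, "ax": 0, "ay": 0, "az": 0, "claw": 0.01}]}}

```text
time_s: 3.47
ee_pos: [0.494, -0.0338, 0.143]
eef_rot: [-3.139, 0.002, 0.591]
force: [-0.3, -0.0, -2.3]
grip_width: 0.0215
```

```bash
python3 -c "
from h import *
plan(.5027,-.0375,.1452,33.7)
p,d=vision.camera('scene');crop(p,220,160,100,75,8,'pics/s4.png');np.savez('s4.npz',p=p,d=d)
p,d=vision.camera('top');crop(p,210,140,100,75,8,'pics/t4.png');np.savez('t4.npz',p=p,d=d)
"
```

```text
shift mm [ 5.2  7.9 -2.3] turn [-0.17  0.12  0.16] | pos [ 0.494  -0.0338  0.143 ] rpy [-1.7983e+02  1.2000e-01  3.3860e+01] F [-0.3 -0.  -2.3] M [ 0.01 -0.02 -0.02] w 0.0215 t 3.4667 q6 0.8367762473539812
```

View pics/s4.png

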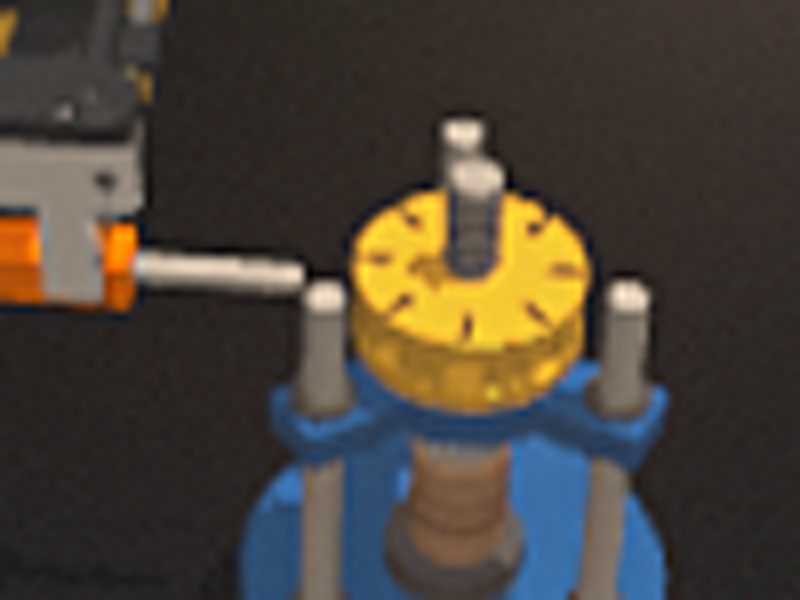

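View pics/t4.png

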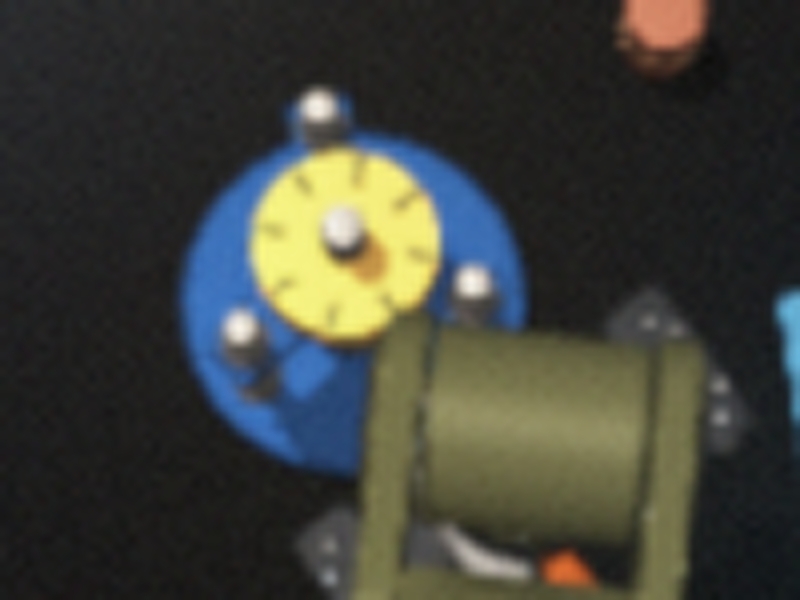

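Run:
```python
from h import *
P=lambda x,y:(220+(x+.5)/8-.5,160+(y+.5)/8-.5)
print(barfit('scene',*P(304,277)), barfit('scene',*P(136,266)))
o=ctrl.get_obs();r=R.from_euler('xyz',o['eef_rot'])
t=o['ee_pos']+r.apply([.078,0,-.0048]); p=proj('scene',t)[0]; print(p,P(304,277),t, (p-220+.5)*8-.5)
s=np.load('s4.npz');
# depth of tip, collar top vs predicted
d=s['d']; 
for q in [(290,274),(270,272),(250,272)]:
    u,v=P(*q); print(at_d('scene',u,v,d[int(round(v)),int(round(u))]))
# grip line lateral check: points
for Pz in [.166]:
    for q in [(420,330),(440,230),(520,300)]:
        u,v=P(*q); print('collar top',at_d('scene',u,v,d[int(round(v)),int(round(u))]))
```

```text
[79.2694326   6.13213338] [20.12602631  6.09589503]
[257.10579638 194.51370911] (257.5625, 194.1875) [0.55751769 0.00818655 0.14734733] [ 300.34637106 -200.39032712]
[0.55521416 0.00527751 0.1506593 ]
[0.54925945 0.00155162 0.15080859]
[ 0.54336377 -0.0022692   0.15012738]
collar top [ 6.15513311e-01 -2.27437272e-04  1.63160062e-01]
collar top [0.59057868 0.04421991 0.16417   ]
collar top [0.63221663 0.03363377 0.16257051]
```

```bash
cat >> h.py <<'E'
def cloud(n,d):
    c,f,r=cam(n); H,W=d.shape; uu,vv=np.meshgrid(np.arange(W),np.arange(H))
    K=np.array([[f,0,c['cx']],[0,f,c['cy']],[0,0,1]])
    q=cv2.undistortPointsIter(np.stack([uu,vv],-1).reshape(-1,1,2).astype(float),K,np.array([c['k1'],0,0,0,0]),None,None,(3,50,1e-10)).reshape(-1,2)
    P=np.c_[q[:,0],-q[:,1],-np.ones(len(q))]*d.reshape(-1,1)
    return (r.apply(P)+c['origin']).reshape(H,W,3)
E
cat > reg.py <<'E'
from h import *
from scipy.optimize import least_squares
np.set_printoptions(precision=4,suppress=True)
def clampfit(C,img,c0=(.612,.036)):
    r=np.hypot(C[...,0]-c0[0],C[...,1]-c0[1]); 
    hsv=cv2.cvtColor(img,cv2.COLOR_RGB2HSV).astype(int); yel=(hsv[...,0]>15)&(hsv[...,0]<32)&(hsv[...,1]>120)
    top=yel&(r<.034)&(r>.013)&(C[...,2]>.15)&(C[...,2]<.18)
    z=C[top][:,2]; P=C[top]; A=np.c_[P[:,:2]-c0,np.ones(len(P))]; s=np.linalg.lstsq(A,P[:,2],rcond=None)[0]
    res=P[:,2]-A@s
    print('top plane z',np.median(z),'fit',s,'n',len(P),'std',res.std())
    zt=np.median(z)
    side=yel&(C[...,2]<zt-.006)&(C[...,2]>zt-.030)&(r<.05)&(r>.032)
    S=C[side]
    if len(S)>20:
        f=least_squares(lambda p:np.hypot(S[:,0]-p[0],S[:,1]-p[1])-.040,c0,loss='soft_l1',f_scale=.001)
        print('side cyl centre',f.x,'n',len(S),'rms',np.median(abs(f.fun)))
    return top,side
if __name__=='__main__':
    for n,fn in(('scene','s4'),('top','t4'),('top','top0'),('scene','scene0')):
        s=np.load(fn+'.npz');C=cloud(n,s['d']);print(fn);clampfit(C,s['p'])
    s=np.load('s4.npz');C=cloud('scene',s['d'])
    # rod pixels
    m=np.zeros(s['d'].shape,bool); m[190:196,238:257]=True
    P=C[m]; P=P[(P[:,2]>.13)]
    o=ctrl.get_obs();r=R.from_euler('xyz',o['eef_rot']);t=r.inv().apply(P-o['ee_pos'])
    def f(p): return np.hypot(t[:,1]-p[0]-p[2]*(t[:,0]-.05),t[:,2]-p[1]-p[3]*(t[:,0]-.05))-.005
    q=least_squares(f,[0,-.005,0,0],loss='soft_l1',f_scale=.0005)
    print('rod in tool: y,z(mm)',q.x[:2]*1000,'slopes deg',np.degrees(q.x[2:]),'n',len(P),'med',np.median(abs(q.fun)),'tip x',np.sort(t[:,0])[-5:])
E
python3 reg.py
```

```text
s4
top plane z 0.16435060804078516 fit [-0.0048  0.0038  0.1643] n 229 std 0.001176569765453044
side cyl centre [0.6107 0.0358] n 159 rms 0.0008107830141853706
t4
top plane z 0.16548733547236893 fit [-0.0078  0.0099  0.1656] n 213 std 0.003517474350258334
top0
top plane z 0.16568659293532395 fit [-0.0097 -0.0226  0.1655] n 213 std 0.003651855445790428
scene0
top plane z 0.16426786809566618 fit [-0.002   0.0001  0.1643] n 233 std 0.0011779602052377537
side cyl centre [0.6105 0.0358] n 157 rms 0.0008028108302263054
rod in tool: y,z(mm) [-0.1601 -3.533 ] slopes deg [-1.8084 -0.0147] n 60 med 0.0007694645173166293 tip x [0.0719 0.0721 0.0725 0.075  0.0753]
```

```bash
cat >> h.py <<'E'
def ring(ang,rad,z,c=(.6115,.0358)):
    a=np.radians(ang); plan(c[0]+rad*np.cos(a),c[1]+rad*np.sin(a),z,ang-180)
    o=ctrl.get_obs(); d=o['ee_pos'][:2]-np.array(c); th=np.degrees(np.arctan2(d[1],d[0]))%360
    yaw=np.degrees(o['eef_rot'][2])+180; F=o['force']; e=np.array([-np.sin(np.radians(th)),np.cos(np.radians(th))])
    print('tcp ang %.2f rad %.1f yaw+180 %.2f | F tang(ccw+) %.1f rad(out+) %.1f z %.1f'%(th,np.hypot(*d)*1000,yaw,F[:2]@e,F[:2]@d/np.hypot(*d),F[2]))
E
python3 -c "
from h import *
ring(213.5,.125,.1449)"
```

```text
shift mm [13.2  6.5 -2.2] turn [-0.2   0.18  0.28] | pos [ 0.4927 -0.0352  0.1428] rpy [-179.8     0.18   33.78] F [ 0.4  0.3 -2.8] M [-0.01 -0.03 -0.03] w 0.0215 t 3.5667 q6 0.8352113322810213
tcp ang 210.85 rad 138.4 yaw+180 213.78 | F tang(ccw+) -0.1 rad(out+) -0.5 z -2.8
```

>>> {"method": "step_arm", "body": {"steps": [{"x": 0.006, "y": 0.005, "z": -0.0022, "ax": -0.2, "ay": 0.2, "az": 0.3, "claw": 0.01}, {"x": 0.006, "y": 0.002, "z": -0.001, "ax": 0, "ay": 0, "az": 0, "claw": 0.01}, {"x": 0, "y": 0, "z": 0, "ax": 0, "ay": 0, "az": 0, "claw": 0.01}]}}

```text
time_s: 3.82
ee_pos: [0.5063, -0.0368, 0.1452]
eef_rot: [-3.141, 0.001, 0.581]
force: [0.4, -1.1, -2.1]
grip_width: 0.0213
```

```bash
python3 -c "
from h import *
ring(213.5,.125,.1449)"
```

```text
shift mm [ 2.8 -2.5  0.3] turn [-0.04  0.05 -0.21] | pos [ 0.5063 -0.0368  0.1452] rpy [-1.7996e+02  5.0000e-02  3.3290e+01] F [ 0.4 -1.1 -2.1] M [-0.02 -0.02  0.03] w 0.0213 t 3.8167 q6 0.8452664009168798
tcp ang 214.60 rad 127.8 yaw+180 213.29 | F tang(ccw+) 1.2 rad(out+) 0.3 z -2.1
```

>>> {"method": "step_arm", "body": {"steps": [{"x": 0.002, "y": -0.002, "z": 0.0003, "ax": 0, "ay": 0, "az": -0.2, "claw": 0.01}, {"x": 0, "y": 0, "z": 0, "ax": 0, "ay": 0, "az": 0, "claw": 0.01}]}}

```text
time_s: 3.98
ee_pos: [0.5069, -0.0349, 0.1448]
eef_rot: [-3.141, 0.001, 0.583]
force: [-0.3, 0.5, -3.0]
grip_width: 0.0212
```

```bash
python3 -c "
from h import *
ring(213.5,.125,.1449)
p,d=vision.camera('scene');crop(p,220,160,100,75,8,'pics/s5.png');np.savez('s5.npz',p=p,d=d)
s=np.load('s5.npz');C=cloud('scene',s['d'])
import reg
reg.clampfit(C,s['p'])
"
```

```text
shift mm [ 1.3 -1.2 -0.1] turn [-0.04  0.07 -0.1 ] | pos [ 0.5069 -0.0349  0.1448] rpy [-1.7996e+02  7.0000e-02  3.3400e+01] F [-0.3  0.5 -3. ] M [-0.03 -0.03  0.02] w 0.0212 t 3.9833 q6 0.8471254512266223
tcp ang 214.05 rad 126.3 yaw+180 213.40 | F tang(ccw+) -0.6 rad(out+) -0.0 z -3.0
top plane z 0.16443549337603847 fit [-0.0009  0.0006  0.1643] n 233 std 0.0011121609556346596
side cyl centre [0.6105 0.0362] n 159 rms 0.0008415579438075804
```

View pics/s5.png

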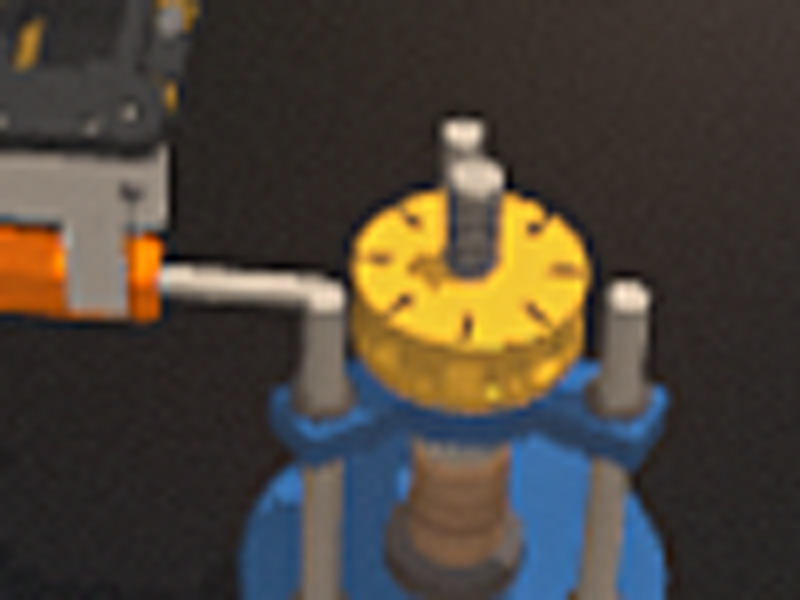

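Run:
```python
from h import *
from scipy.optimize import least_squares
s=np.load('s5.npz');C=cloud('scene',s['d'])
m=np.zeros(s['d'].shape,bool); m[191:200,242:258]=True
P=C[m];P=P[P[:,2]>.13]
o=ctrl.get_obs();r=R.from_euler('xyz',o['eef_rot']);t=r.inv().apply(P-o['ee_pos']); t=t[abs(t[:,1])<.02]
for rr in(0,1):
  f=lambda p: np.hypot(t[:,1]-p[0]-p[2]*rr*(t[:,0]-.05),t[:,2]-p[1]-p[3]*rr*(t[:,0]-.05))-.005
  q=least_squares(f,[0,-.005,0,0],loss='soft_l1',f_scale=.0005)
  print(q.x[:2]*1000,np.degrees(q.x[2:]),len(t),np.median(abs(q.fun)))
```

```text
[ 0.19380932 -3.18416908] [0. 0.] 59 0.0007486573456237508
[ 0.48857196 -3.10433064] [1.80230066 0.46707665] 59 0.0008434324218931167
```

>>> {"method": "step_arm", "body": {"steps": [{"x": 0.002, "y": -0.0014, "z": 0, "ax": 0, "ay": 0, "az": -0.1, "claw": 0.01}, {"x": 0.004, "y": 0, "z": 0, "ax": 0, "ay": 0, "az": 0, "claw": 0.01}, {"x": 0.002, "y": 0, "z": 0, "ax": 0, "ay": 0, "az": 0, "claw": 0.01}]}}

```text
time_s: 4.28
ee_pos: [0.5126, -0.0294, 0.1449]
eef_rot: [-3.141, 0.001, 0.584]
force: [-0.2, 0.0, -1.3]
grip_width: 0.0216
```

```bash
sed -i 's/c=(.6115,.0358)/c=(.611,.0359)/' h.py; python3 -c "
from h import *
ring(213.5,.103,.145)"
```

```text
shift mm [15.1 -0.2 -0.1] turn [-0.03  0.07 -0.02] | pos [ 0.5126 -0.0294  0.1449] rpy [-1.7997e+02  7.0000e-02  3.3480e+01] F [-0.2  0.  -1.3] M [-0.02 -0.06 -0.04] w 0.0216 t 4.2833 q6 0.8582609974994329
tcp ang 213.58 rad 118.1 yaw+180 213.48 | F tang(ccw+) -0.1 rad(out+) 0.2 z -1.3
```

Aligned; push in slowly.

>>> {"method": "step_arm", "body": {"steps": [{"x": 0.003, "y": 0, "z": 0, "ax": 0, "ay": 0, "az": 0, "claw": 0.01}, {"x": 0.003, "y": 0, "z": 0, "ax": 0, "ay": 0, "az": 0, "claw": 0.01}]}}

```text
time_s: 4.45
ee_pos: [0.5181, -0.0256, 0.1449]
eef_rot: [-3.141, 0.001, 0.584]
force: [-0.1, 0.5, -1.9]
grip_width: 0.0214
```

```bash
python3 -c "
from h import *
ring(213.5,.103,.145)"
```

```text
shift mm [ 8.5 -0.  -0.1] turn [-0.04  0.07 -0.02] | pos [ 0.5181 -0.0256  0.1449] rpy [-1.7996e+02  7.0000e-02  3.3480e+01] F [-0.1  0.5 -1.9] M [-0.04 -0.    0.02] w 0.0214 t 4.45 q6 0.8666274126314623
tcp ang 213.52 rad 111.5 yaw+180 213.48 | F tang(ccw+) -0.5 rad(out+) -0.2 z -1.9
```

>>> {"method": "step_arm", "body": {"steps": [{"x": 0.003, "y": 0, "z": 0, "ax": 0, "ay": 0, "az": 0, "claw": 0.01}, {"x": 0.003, "y": 0, "z": 0, "ax": 0, "ay": 0, "az": 0, "claw": 0.01}, {"x": 0, "y": 0, "z": 0, "ax": 0, "ay": 0, "az": 0, "claw": 0.01}]}}

```text
time_s: 4.7
ee_pos: [0.5241, -0.0215, 0.1448]
eef_rot: [-3.141, 0.001, 0.585]
force: [-0.9, 0.4, -2.2]
grip_width: 0.0217
```

```bash
python3 -c "
from h import *
ring(213.5,.103,.145)
p,d=vision.camera('scene');crop(p,220,160,100,75,8,'pics/s6.png');np.savez('s6.npz',p=p,d=d)"
```

```text
shift mm [ 1.1  0.1 -0.2] turn [-0.04  0.06  0.02] | pos [ 0.5241 -0.0215  0.1448] rpy [-1.7996e+02  6.0000e-02  3.3520e+01] F [-0.9  0.4 -2.2] M [-0.03 -0.01 -0.  ] w 0.0217 t 4.7 q6 0.8752859402984898
tcp ang 213.45 rad 104.1 yaw+180 213.52 | F tang(ccw+) -0.9 rad(out+) 0.5 z -2.2
```

View pics/s6.png

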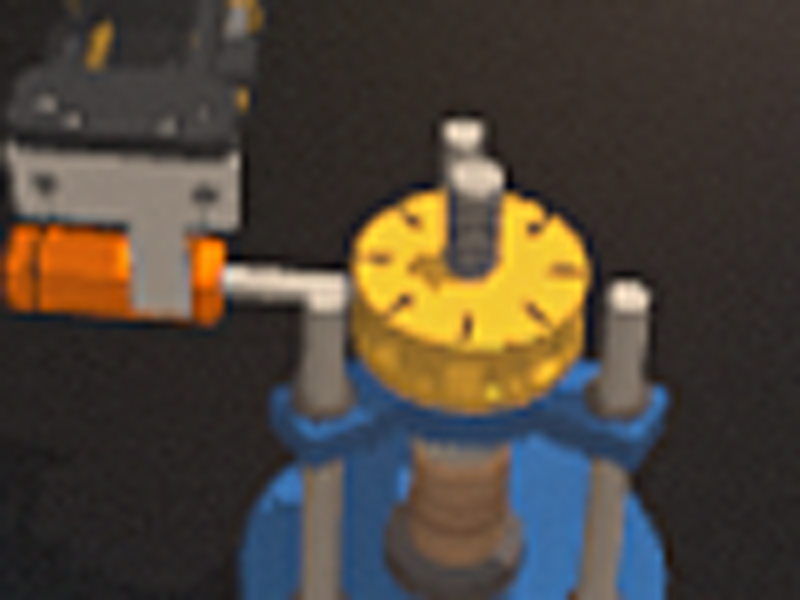

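>>> {"method": "step_arm", "body": {"steps": [{"x": 0.0001, "y": -0.0036, "z": -0.0001, "ax": 0, "ay": 0, "az": 2, "claw": 0.01}, {"x": 0.0001, "y": -0.0036, "z": 0, "ax": 0, "ay": 0, "az": 2, "claw": 0.01}, {"x": 0.0001, "y": -0.0036, "z": 0, "ax": 0, "ay": 0, "az": 2, "claw": 0.01}]}}

```text
time_s: 5.0
ee_pos: [0.5189, -0.0136, 0.1449]
eef_rot: [3.14, 0.002, 0.476]
force: [2.6, -7.4, -2.9]
grip_width: 0.0214
```

```bash
python3 -c "
from h import *
ring(207,.104,.145)"
```

```text
shift mm [ 0.5 -2.3 -0.1] turn [0.12 0.09 0.28] | pos [ 0.5189 -0.0136  0.1449] rpy [1.7988e+02 9.0000e-02 2.7280e+01] F [ 2.6 -7.4 -2.9] M [-1.38 -0.47 -0.54] w 0.0214 t 5.0 q6 1.000202666604595
tcp ang 208.28 rad 104.5 yaw+180 207.28 | F tang(ccw+) 7.7 rad(out+) 1.2 z -2.9
```

>>> {"method": "step_arm", "body": {"steps": [{"x": 0.0003, "y": -0.0065, "z": 0, "ax": -0.1, "ay": 0, "az": 3, "claw": 0.01}, {"x": 0.0003, "y": -0.006, "z": 0, "ax": 0, "ay": 0, "az": 3, "claw": 0.01}, {"x": 0.0003, "y": -0.006, "z": 0, "ax": 0, "ay": 0, "az": 3, "claw": 0.01}, {"x": 0.0003, "y": -0.006, "z": 0, "ax": 0, "ay": 0, "az": 3, "claw": 0.01}]}}

```text
time_s: 5.33
ee_pos: [0.5112, 0.0051, 0.1452]
eef_rot: [3.129, -0.0, 0.252]
force: [1.1, -8.0, -3.7]
grip_width: 0.0211
```

```bash
python3 -c "
from h import *
ring(195,.104,.145)"
```

```text
shift mm [ 0.4 -4.   0.1] turn [ 0.71 -0.   -0.55] | pos [0.5112 0.0051 0.1452] rpy [ 1.7929e+02 -1.0000e-02  1.4450e+01] F [ 1.1 -8.  -3.7] M [-1.69 -0.14 -0.61] w 0.0211 t 5.3333 q6 1.2682829101660378
tcp ang 197.17 rad 104.5 yaw+180 194.45 | F tang(ccw+) 8.0 rad(out+) 1.3 z -3.7
```

>>> {"method": "step_arm", "body": {"steps": [{"x": 0.0003, "y": -0.007, "z": 0, "ax": 0.4, "ay": 0, "az": 2, "claw": 0.01}, {"x": 0.0003, "y": -0.007, "z": 0, "ax": 0.2, "ay": 0, "az": 3, "claw": 0.01}, {"x": 0.0003, "y": -0.007, "z": 0, "ax": 0.2, "ay": 0, "az": 3, "claw": 0.01}, {"x": 0.0003, "y": -0.007, "z": 0, "ax": 0.2, "ay": 0, "az": 3, "claw": 0.01}]}}

```text
time_s: 5.67
ee_pos: [0.5069, 0.0285, 0.1449]
eef_rot: [3.139, 0.0, 0.045]
force: [0.9, -9.4, -2.6]
grip_width: 0.0213
```

```bash
python3 -c "
from h import *
ring(184,.104,.145)"
```

```text
shift mm [ 0.4 -0.1 -0.1] turn [ 0.16  0.   -1.44] | pos [0.5069 0.0285 0.1449] rpy [179.84   0.     2.56] F [ 0.9 -9.4 -2.6] M [-1.82  0.03 -0.66] w 0.0213 t 5.6667 q6 1.5127864376039315
tcp ang 184.07 rad 104.4 yaw+180 182.56 | F tang(ccw+) 9.5 rad(out+) -0.2 z -2.6
```

>>> {"method": "step_arm", "body": {"steps": [{"x": 0.0002, "y": -0.0065, "z": 0, "ax": 0.1, "ay": 0, "az": 3, "claw": 0.01}, {"x": 0.0002, "y": -0.0065, "z": 0, "ax": 0.1, "ay": 0, "az": 3, "claw": 0.01}, {"x": 0.0002, "y": -0.0065, "z": 0, "ax": 0.1, "ay": 0, "az": 3, "claw": 0.01}]}}

```text
time_s: 5.92
ee_pos: [0.507, 0.0451, 0.1446]
eef_rot: [3.138, 0.001, -0.124]
force: [-0.3, -9.7, -1.4]
grip_width: 0.0214
```

```bash
python3 -c "
from h import *
ring(174,.104,.145)"
```

```text
shift mm [ 0.3 -1.7 -0.4] turn [ 0.18  0.05 -1.13] | pos [0.507  0.0451 0.1446] rpy [ 1.7982e+02  5.0000e-02 -7.1300e+00] F [-0.3 -9.7 -1.4] M [-1.61  0.28 -0.61] w 0.0214 t 5.9167 q6 1.7148214227571164
tcp ang 174.93 rad 104.4 yaw+180 172.87 | F tang(ccw+) 9.7 rad(out+) -0.5 z -1.4
```

>>> {"method": "step_arm", "body": {"steps": [{"x": 0.0002, "y": -0.0065, "z": -0.0003, "ax": 0.1, "ay": 0, "az": 2.5, "claw": 0.01}, {"x": 0.0002, "y": -0.0065, "z": 0, "ax": 0.1, "ay": 0, "az": 3, "claw": 0.01}, {"x": 0.0002, "y": -0.0065, "z": 0, "ax": 0.1, "ay": 0, "az": 3, "claw": 0.01}]}}

```text
time_s: 6.17
ee_pos: [0.5098, 0.0614, 0.1445]
eef_rot: [3.137, 0.003, -0.284]
force: [-3.4, -8.8, 0.2]
grip_width: 0.0215
```

```bash
python3 -c "
from h import *
ring(165,.104,.145)"
```

```text
shift mm [ 0.3 -1.5 -0.5] turn [ 0.25  0.15 -1.28] | pos [0.5098 0.0614 0.1445] rpy [ 1.7975e+02  1.5000e-01 -1.6280e+01] F [-3.4 -8.8  0.2] M [-1.6   0.62 -0.6 ] w 0.0215 t 6.1667 q6 1.9066434143778592
tcp ang 165.85 rad 104.3 yaw+180 163.72 | F tang(ccw+) 9.4 rad(out+) 1.2 z 0.2
```

>>> {"method": "step_arm", "body": {"steps": [{"x": 0.0002, "y": -0.0065, "z": -0.0006, "ax": 0.1, "ay": 0, "az": 2.5, "claw": 0.01}, {"x": 0.0002, "y": -0.0065, "z": -0.0002, "ax": 0.1, "ay": 0, "az": 2.5, "claw": 0.01}]}}

```text
time_s: 6.33
ee_pos: [0.513, 0.0718, 0.1448]
eef_rot: [3.136, 0.004, -0.379]
force: [-3.5, -8.1, -0.5]
grip_width: 0.0214
```

```bash
python3 -c "
from h import *
ring(159,.104,.145)"
```

```text
shift mm [ 0.3 -1.6 -0.2] turn [ 0.34  0.25 -0.73] | pos [0.513  0.0718 0.1448] rpy [179.66   0.24 -21.73] F [-3.5 -8.1 -0.5] M [-1.61  0.7  -0.6 ] w 0.0214 t 6.3333 q6 2.02163083626419
tcp ang 159.88 rad 104.3 yaw+180 158.27 | F tang(ccw+) 8.8 rad(out+) 0.5 z -0.5
```

>>> {"method": "step_arm", "body": {"steps": [{"x": 0.0002, "y": -0.0065, "z": -0.0003, "ax": 0.2, "ay": 0.1, "az": 2.8, "claw": 0.01}, {"x": 0.0002, "y": -0.0065, "z": -0.0002, "ax": 0.1, "ay": 0, "az": 2.8, "claw": 0.01}, {"x": 0.0002, "y": -0.006, "z": 0, "ax": 0.1, "ay": 0, "az": 2.5, "claw": 0.01}]}}

```text
time_s: 6.58
ee_pos: [0.5196, 0.0863, 0.1444]
eef_rot: [3.135, 0.005, -0.531]
force: [-5.8, -6.0, 1.0]
grip_width: 0.0215
```

```bash
python3 -c "
from h import *
ring(150,.104,.145)"
```

```text
shift mm [ 0.3 -2.  -0.7] turn [ 0.39  0.29 -0.45] | pos [0.5196 0.0863 0.1444] rpy [179.61   0.28 -30.45] F [-5.8 -6.   1. ] M [-1.42  0.96 -0.63] w 0.0215 t 6.5833 q6 2.1997641444277245
tcp ang 151.10 rad 104.4 yaw+180 149.55 | F tang(ccw+) 8.1 rad(out+) 2.2 z 1.0
```

>>> {"method": "step_arm", "body": {"steps": [{"x": 0.0002, "y": -0.006, "z": -0.0008, "ax": 0.2, "ay": 0.2, "az": 2, "claw": 0.01}, {"x": 0.0002, "y": -0.005, "z": -0.0003, "ax": 0.1, "ay": 0, "az": 2, "claw": 0.01}, {"x": 0, "y": 0.0, "z": 0, "ax": 0, "ay": 0, "az": 0, "claw": 0.01}]}}

```text
time_s: 6.83
ee_pos: [0.524, 0.0936, 0.1444]
eef_rot: [3.132, 0.004, -0.611]
force: [-1.0, -2.9, 0.1]
grip_width: 0.022
```

```bash
python3 -c "
from h import *
ring(147,.104,.145)
p,d=vision.camera('scene');crop(p,220,160,100,75,8,'pics/s7.png');np.savez('s7.npz',p=p,d=d)
p,d=vision.camera('top');crop(p,210,140,100,75,8,'pics/t7.png');np.savez('t7.npz',p=p,d=d)
ring(147,.104,.145)
"
```

```text
shift mm [ 0.4  1.  -0.5] turn [ 0.52  0.23 -1.99] | pos [0.524  0.0936 0.1444] rpy [179.47   0.22 -34.99] F [-1.  -2.9  0.1] M [-0.65  0.24 -0.27] w 0.022 t 6.8333 q6 2.29348476406372
tcp ang 146.43 rad 104.4 yaw+180 145.01 | F tang(ccw+) 3.0 rad(out+) -0.8 z 0.1
shift mm [ 0.4  0.9 -0.5] turn [ 0.49  0.22 -1.84] | pos [0.524  0.0935 0.1445] rpy [179.51   0.22 -34.84] F [-2.5 -3.9 -1. ] M [-0.62  0.45 -0.24] w 0.0213 t 6.9333 q6 2.2903424397972247
tcp ang 146.49 rad 104.4 yaw+180 145.16 | F tang(ccw+) 4.6 rad(out+) -0.1 z -1.0
```

View pics/s7.png

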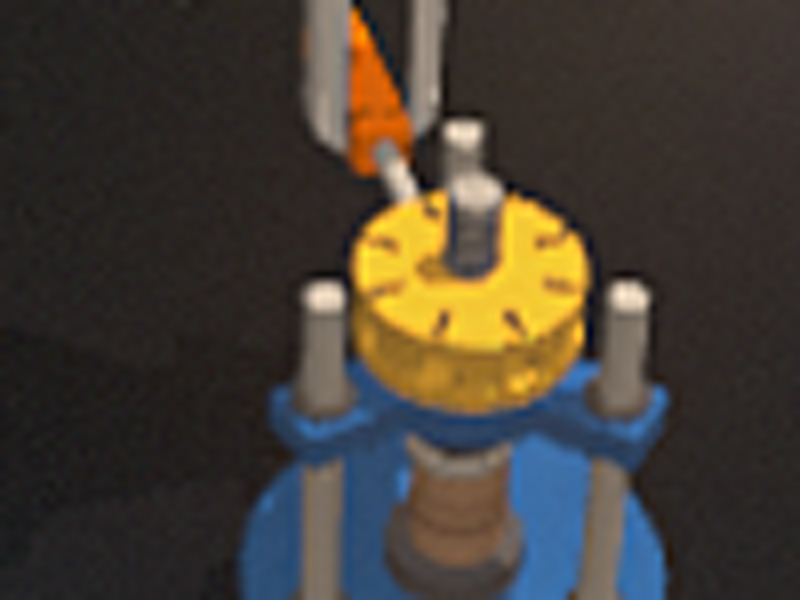

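View pics/t7.png

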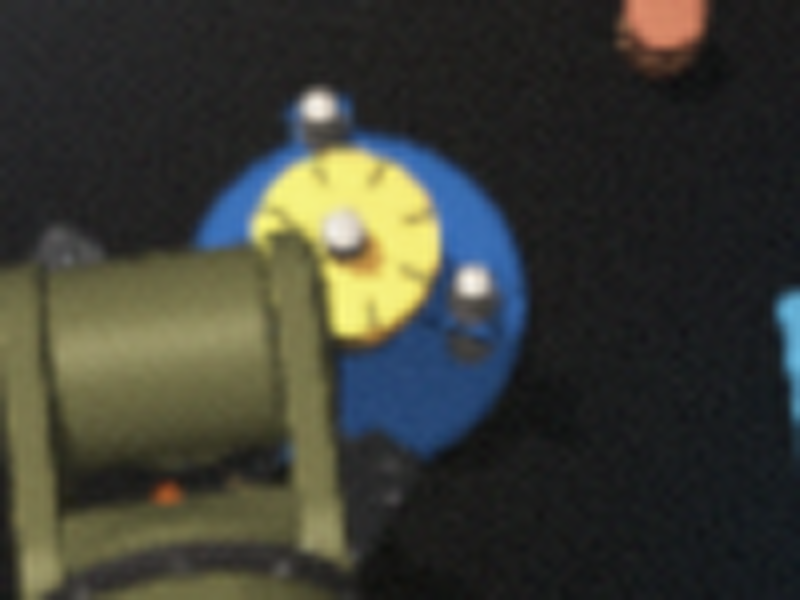

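Run:
```python
from h import *
P=lambda x,y:(210+(x+.5)/8-.5,140+(y+.5)/8-.5)
M=np.array([at_z('top',*P(*q),.166)for q in [(321,173),(376,173),(416,214),(415,272),(372,322),(282,215)]])
d=M-[.6127,.0359,.166];a=np.degrees(np.arctan2(d[:,1],d[:,0]));print(a,np.hypot(d[:,0],d[:,1]),(a+180)%45)
ring(146.5,.13,.145)
```

```text
[  17.5311745   -24.76271081  -69.09646996 -114.74091846 -163.19031311
   64.30263247] [0.03216029 0.03299403 0.03255328 0.03224615 0.03606459 0.02971363] [17.5311745  20.23728919 20.90353004 20.25908154 16.80968689 19.30263247]
shift mm [-25.6   0.6  -0.4] turn [ 0.49  0.22 -1.34] | pos [0.524  0.0935 0.1445] rpy [179.51   0.22 -34.84] F [-2.5 -3.9 -1. ] M [-0.62  0.45 -0.24] w 0.0213 t 6.9333 q6 2.2903424397972247
tcp ang 146.49 rad 104.4 yaw+180 145.16 | F tang(ccw+) 4.6 rad(out+) -0.1 z -1.0
```

```bash
python3 - <<'E'
from h import *
P=lambda x,y:(220+(x+.5)/8-.5,160+(y+.5)/8-.5)
M=np.array([at_z('scene',*P(*q),.1645)for q in [(432,212),(384,243),(386,289),(443,322),(516,322),(558,286),(552,242)]])
for c in([.6105,.036],[.6100,.0352]):
    d=M[:,:2]-c;a=np.degrees(np.arctan2(d[:,1],d[:,0]));print(a,np.hypot(d[:,0],d[:,1])*1e3,(a+180)%45)
s=np.load('s7.npz');C=cloud('scene',s['d'])
# handle+rod points
o=ctrl.get_obs();r=R.from_euler('xyz',o['eef_rot']);
hsv=cv2.cvtColor(s['p'],cv2.COLOR_RGB2HSV)
m=(hsv[...,0]<14)&(hsv[...,1]>200)&(hsv[...,2]>150); m[:155]=0;m[190:]=0;m[:,:255]=0;m[:,280:]=0
t=r.inv().apply(C[m]-o['ee_pos'])*1000
k=(abs(t[:,1])<25)&(abs(t[:,2])<30); t=t[k]; print(len(t)); 
top=t[t[:,2]<-12]; print('top face',len(top))
for lo in range(-60,25,8):
    q=top[(top[:,0]>=lo)&(top[:,0]<lo+8)]
    if len(q): print(lo,q[:,1].min(),q[:,1].max(),q[:,2].mean(),len(q))
E
python3 - <<'E'
import sys; sys.path.insert(0,'.')
from h import *
s=np.load('s7.npz'); crop(s['p'],245,155,60,45,13,'pics/s7b.png')
t=np.load('t7.npz'); crop(t['p'],225,150,60,45,13,'pics/t7b.png')
E
```

```text
[ 153.31709443 -162.10643529 -118.55749313  -72.24760011  -26.35483361
   18.73303717   62.78361583] [30.96223434 32.05842083 32.24475104 30.87836718 31.52258963 30.29772388
 30.58062329] [18.31709443 17.89356471 16.44250687 17.75239989 18.64516639 18.73303717
 17.78361583]
[ 151.57446897 -163.21736651 -118.45364492  -70.8847576   -24.65394891
   19.83538047   62.64045084] [30.88900935 31.34269802 31.30311198 30.27747761 31.62941333 31.03390736
 31.52082631] [16.57446897 16.78263349 16.54635508 19.1152424  20.34605109 19.83538047
 17.64045084]
71
top face 53
-36 -9.23381868088189 -2.645744864309321 -12.89276598243954 3
-28 -7.248137260985991 0.9452099687501077 -13.769463210014626 6
-20 -7.7767770591 3.3324654986753335 -14.056558926986824 6
-12 -9.316965470643419 4.602959807378586 -13.63675847049159 9
-4 -6.981397740654923 8.159910871323511 -13.859390689160549 12
4 -5.2983257428289505 11.16084535048284 -14.678009078538157 7
12 -3.2612573236003577 10.315008345406005 -13.773277483017958 10
```

View pics/s7b.png

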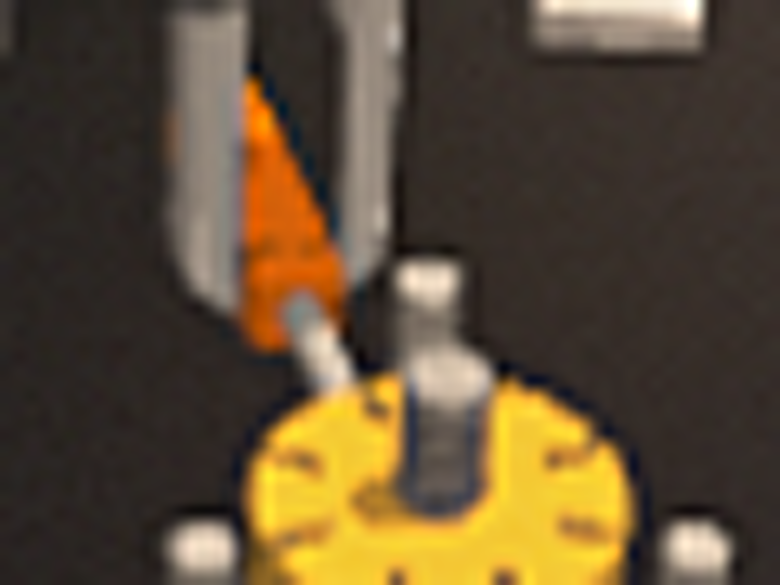

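View pics/t7b.png

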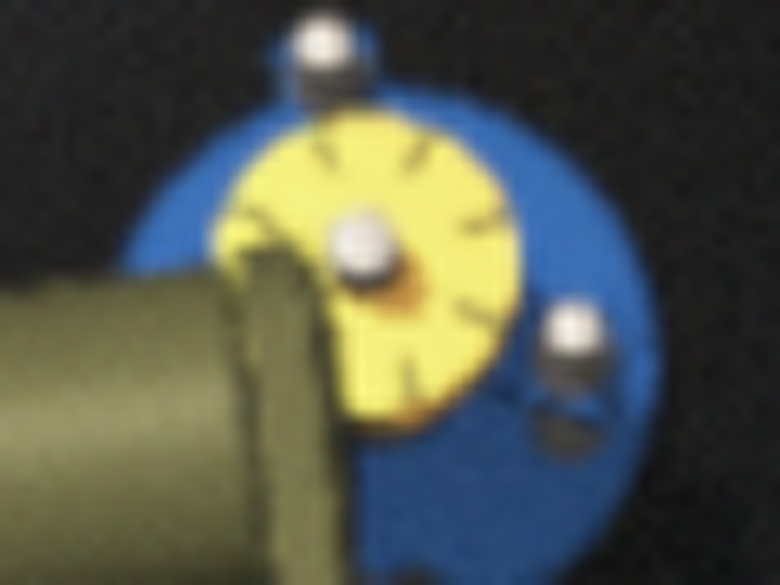

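>>> {"method": "step_arm", "body": {"steps": [{"x": 0, "y": 0.004, "z": -0.0004, "ax": 0.4, "ay": 0.2, "az": -3, "claw": 0.01}, {"x": 0, "y": 0.002, "z": 0, "ax": 0, "ay": 0, "az": -2, "claw": 0.01}, {"x": -0.001, "y": 0, "z": 0, "ax": 0, "ay": 0, "az": 0, "claw": 0.01}]}}

```text
time_s: 7.18
ee_pos: [0.5195, 0.0882, 0.1447]
eef_rot: [3.14, 0.0, -0.517]
force: [0.1, -0.5, -2.0]
grip_width: 0.0216
```

```bash
cat >> h.py <<'E'
def torq(c=(.611,.0359)):
    o=ctrl.get_obs(); d=o['ee_pos'][:2]-np.array(c); F=o['force']; cr=d[0]*F[1]-d[1]*F[0]
    th=np.degrees(np.arctan2(d[1],d[0]))%360
    print('TORQUE %.3f (rxF %.3f Mz %.3f) Ft %.1f tcp ang %.2f rad %.1f yaw %.2f z %.4f rpy %s Fz %.1f w %.4f q6 %.2f t %.2f'%(cr+o['moment'][2],cr,o['moment'][2],cr/np.hypot(*d),th,np.hypot(*d)*1e3,np.degrees(o['eef_rot'][2])+180,o['ee_pos'][2],np.round(np.degrees(o['eef_rot'][:2]),2),F[2],o['grip_width'],o['qpos'][5],o['time_s']))
E
python3 -c "
from h import *
torq();ring(151.5,.13,.145)"
```

```text
TORQUE 0.000 (rxF 0.038 Mz -0.037) Ft 0.4 tcp ang 150.25 rad 105.4 yaw 150.39 z 0.1447 rpy [1.7989e+02 3.0000e-02] Fz -2.0 w 0.0216 q6 2.19 t 7.18
shift mm [-24.5   2.8  -0.3] turn [ 0.11  0.03 -1.11] | pos [0.5195 0.0882 0.1447] rpy [ 1.7989e+02  3.0000e-02 -2.9610e+01] F [ 0.1 -0.5 -2. ] M [-0.18 -0.08 -0.04] w 0.0216 t 7.1833 q6 2.1874555959837885
tcp ang 150.25 rad 105.4 yaw+180 150.39 | F tang(ccw+) 0.4 rad(out+) -0.3 z -2.0
```

>>> {"method": "step_arm", "body": {"steps": [{"x": -0.006, "y": 0.0, "z": 0, "ax": 0, "ay": 0, "az": 0, "claw": 0.01}, {"x": -0.01, "y": 0.0, "z": 0, "ax": 0, "ay": 0, "az": 0, "claw": 0.01}, {"x": -0.01, "y": 0, "z": 0, "ax": 0, "ay": 0, "az": 0, "claw": 0.01}, {"x": -0.006, "y": 0, "z": 0, "ax": 0, "ay": 0, "az": 0, "claw": 0.01}]}}

```text
time_s: 7.52
ee_pos: [0.4896, 0.1056, 0.1446]
eef_rot: [3.141, 0.001, -0.52]
force: [-0.8, 0.3, -1.9]
grip_width: 0.0214
```

```bash
python3 -c "
from h import *
torq();ring(198,.135,.145)
p,d=vision.camera('scene');crop(p,220,160,100,75,8,'pics/s8.png');np.savez('s8.npz',p=p,d=d)
p,d=vision.camera('top');crop(p,225,150,60,45,13,'pics/t8.png');np.savez('t8.npz',p=p,d=d)
"
```

```text
TORQUE 0.042 (rxF 0.028 Mz 0.014) Ft 0.2 tcp ang 150.14 rad 139.9 yaw 150.18 z 0.1446 rpy [1.7996e+02 3.0000e-02] Fz -1.9 w 0.0214 q6 2.23 t 7.52
shift mm [ 49.3 100.1  -0.4] turn [ 3.000e-02  5.000e-02 -4.782e+01] | pos [0.4896 0.1056 0.1446] rpy [ 1.7996e+02  3.0000e-02 -2.9820e+01] F [-0.8  0.3 -1.9] M [ 0.1  -0.05  0.01] w 0.0214 t 7.5167 q6 2.2307605998970415
tcp ang 150.14 rad 139.9 yaw+180 150.18 | F tang(ccw+) 0.2 rad(out+) 0.8 z -1.9
```

View pics/s8.png

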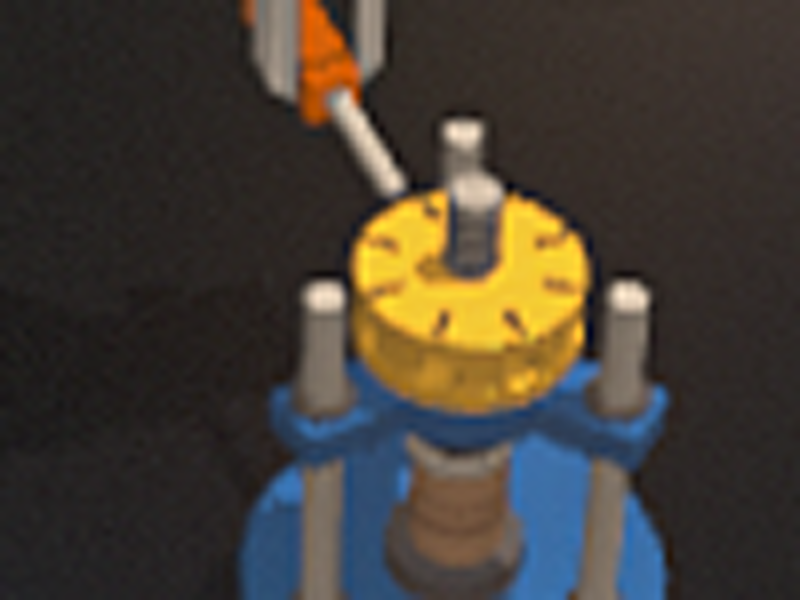

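View pics/t8.png

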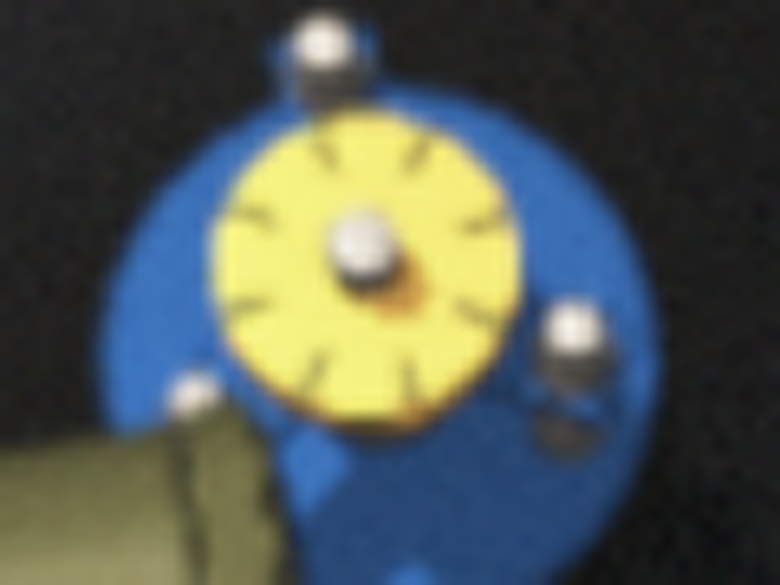

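Run:
```python
from h import *
P=lambda x,y:(225+(x+.5)/13-.5,150+(y+.5)/13-.5)
M=np.array([at_z('top',*P(*q),.166)for q in [(323,152),(418,154),(486,221),(480,314),(409,376),(315,370),(248,307),(252,212)]])
print(M.mean(0)); d=M-M.mean(0);a=np.degrees(np.arctan2(d[:,1],d[:,0]));print((a+180)%45,((a+180)%45).mean(),np.hypot(d[:,0],d[:,1]))
```

```text
[0.61319734 0.03596567 0.166     ]
[19.53437344 18.54636263 18.00260254 18.85201281 18.91538932 18.24054816
 19.0108202  18.92419853] 18.753288455625537 [0.03188485 0.03212592 0.03331545 0.03277557 0.03209445 0.03141465
 0.03311902 0.03306866]
```

>>> {"method": "step_arm", "body": {"steps": [{"x": 0.0008, "y": 0.0146, "z": 0, "ax": 0, "ay": 0, "az": -6, "claw": 0.01}, {"x": 0.0008, "y": 0.0146, "z": 0, "ax": 0, "ay": 0, "az": -6, "claw": 0.01}, {"x": 0.0008, "y": 0.0146, "z": 0, "ax": 0, "ay": 0, "az": -6, "claw": 0.01}, {"x": 0.0008, "y": 0.0146, "z": 0, "ax": 0, "ay": 0, "az": -6, "claw": 0.01}, {"x": 0.0008, "y": 0.0146, "z": 0, "ax": 0, "ay": 0, "az": -6, "claw": 0.01}]}}

```text
time_s: 8.03
ee_pos: [0.4714, 0.0363, 0.1455]
eef_rot: [-3.141, -0.002, 0.027]
force: [0.2, -0.5, -1.5]
grip_width: 0.0214
```

```bash
python3 -c "
from h import *
torq();ring(198.75,.135,.145)
"
```

```text
TORQUE 0.097 (rxF 0.066 Mz 0.031) Ft 0.5 tcp ang 179.84 rad 139.6 yaw 181.54 z 0.1455 rpy [-1.7999e+02 -1.0000e-01] Fz -1.5 w 0.0214 q6 1.54 t 8.03
shift mm [10.6 44.1  0.5] turn [ 1.000e-02 -1.000e-01 -1.721e+01] | pos [0.4714 0.0363 0.1455] rpy [-1.7999e+02 -1.0000e-01  1.5400e+00] F [ 0.2 -0.5 -1.5] M [ 0.07 -0.04  0.03] w 0.0214 t 8.0333 q6 1.5430794550408775
tcp ang 179.84 rad 139.6 yaw+180 181.54 | F tang(ccw+) 0.5 rad(out+) -0.2 z -1.5
```

>>> {"method": "step_arm", "body": {"steps": [{"x": 0.0008, "y": 0.014, "z": 0.0003, "ax": 0, "ay": 0, "az": -5.5, "claw": 0.01}, {"x": 0.0008, "y": 0.014, "z": 0.0002, "ax": 0, "ay": 0, "az": -5.5, "claw": 0.01}, {"x": 0.0008, "y": 0.01, "z": 0, "ax": 0, "ay": 0, "az": -4, "claw": 0.01}, {"x": 0.0, "y": 0, "z": 0, "ax": 0, "ay": 0, "az": 0, "claw": 0.01}]}}

```text
time_s: 8.37
ee_pos: [0.4787, -0.0044, 0.1458]
eef_rot: [3.14, -0.004, 0.307]
force: [0.2, 0.9, -1.5]
grip_width: 0.0214
```

```bash
python3 -c "
from h import *
torq();ring(198.75,.125,.145)
"
```

```text
TORQUE -0.066 (rxF -0.115 Mz 0.049) Ft -0.8 tcp ang 196.96 rad 138.3 yaw 197.58 z 0.1458 rpy [179.92  -0.2 ] Fz -1.5 w 0.0214 q6 1.18 t 8.37
shift mm [13.3  4.1  0.8] turn [ 0.08 -0.2  -1.17] | pos [ 0.4787 -0.0044  0.1458] rpy [179.92  -0.2   17.58] F [ 0.2  0.9 -1.5] M [ 0.04 -0.03  0.05] w 0.0214 t 8.3667 q6 1.1781079091384077
tcp ang 196.96 rad 138.3 yaw+180 197.58 | F tang(ccw+) -0.8 rad(out+) -0.5 z -1.5
```

>>> {"method": "step_arm", "body": {"steps": [{"x": 0.004, "y": 0.003, "z": 0.0006, "ax": 0, "ay": -0.1, "az": -1, "claw": 0.01}, {"x": 0.005, "y": 0.001, "z": 0.0001, "ax": 0, "ay": 0, "az": -0.1, "claw": 0.01}, {"x": 0.0, "y": 0, "z": 0, "ax": 0, "ay": 0, "az": 0, "claw": 0.01}]}}

```text
time_s: 8.62
ee_pos: [0.4895, -0.0048, 0.1453]
eef_rot: [3.14, -0.002, 0.321]
force: [0.0, 0.0, -2.5]
grip_width: 0.0211
```

```bash
python3 -c "
from h import *
torq();ring(198.75,.125,.145)
p,d=vision.camera('scene');crop(p,220,160,100,75,8,'pics/s9.png');np.savez('s9.npz',p=p,d=d)
"
```

```text
TORQUE 0.025 (rxF 0.000 Mz 0.025) Ft 0.0 tcp ang 198.52 rad 128.2 yaw 198.40 z 0.1453 rpy [ 1.7992e+02 -1.3000e-01] Fz -2.5 w 0.0211 q6 1.17 t 8.62
shift mm [3.2 0.5 0.3] turn [ 0.08 -0.13 -0.35] | pos [ 0.4895 -0.0048  0.1453] rpy [ 1.7992e+02 -1.3000e-01  1.8400e+01] F [ 0.   0.  -2.5] M [-0.03 -0.05  0.03] w 0.0211 t 8.6167 q6 1.165393291503676
tcp ang 198.52 rad 128.2 yaw+180 198.40 | F tang(ccw+) 0.0 rad(out+) -0.0 z -2.5
```

View pics/s9.png

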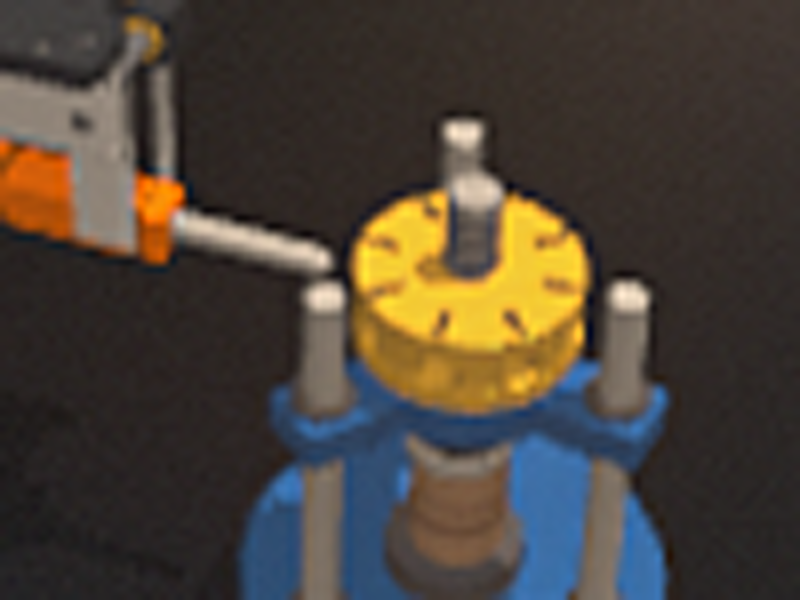

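Run:
```python
from h import *
from scipy.optimize import least_squares
s=np.load('s9.npz');C=cloud('scene',s['d'])
o=ctrl.get_obs();r=R.from_euler('xyz',o['eef_rot'])
for psi in(-6,-3,0,3,6):
    a=np.radians(psi); q=[]
    for x in (20,77): q.append(o['ee_pos']+r.apply([x/1000*np.cos(a),x/1000*np.sin(a),-.0033]))
    p=proj('scene',q); print(psi,(p-[220,160]+.5)*8-.5)
m=np.zeros(s['d'].shape,bool); m[183:197,243:262]=True
t=r.inv().apply(C[m]-o['ee_pos']); t=t[(abs(t[:,1])<.02)&(abs(t[:,2])<.02)]
for rr in(0,1):
  f=lambda p: np.hypot(t[:,1]-p[0]-p[2]*rr*(t[:,0]-.05),t[:,2]-p[1]-p[3]*rr*(t[:,0]-.05))-.005
  q=least_squares(f,[0,-.005,0,0],loss='soft_l1',f_scale=.0005)
  print(q.x[:2]*1000,np.degrees(q.x[2:]),len(t),np.median(abs(q.fun)))
```

```text
-6 [[182.72448077 224.88595931]
 [337.81069904 251.47150057]]
-3 [[181.8244765  226.70827063]
 [334.75884282 258.66699454]]
0 [[180.77797903 228.50301624]
 [331.11286484 265.78477541]]
3 [[179.58757486 230.2651314 ]
 [326.87818265 272.80334428]]
6 [[178.25627111 231.98962167]
 [322.06217908 279.70114898]]
[ 1.07528466 -3.44781242] [0. 0.] 68 0.0008524846951202618
[ 0.95265843 -3.34260698] [ 2.62793834 -1.07399921] 68 0.0007873265067077197
```

>>> {"method": "step_arm", "body": {"steps": [{"x": 0.004, "y": 0.0, "z": 0.0003, "ax": 0, "ay": -0.1, "az": -0.3, "claw": 0.01}, {"x": 0.004, "y": 0, "z": 0, "ax": 0, "ay": 0, "az": 0, "claw": 0.01}, {"x": 0.004, "y": 0, "z": 0, "ax": 0, "ay": 0, "az": 0, "claw": 0.01}, {"x": 0.003, "y": 0, "z": 0, "ax": 0, "ay": 0, "az": 0, "claw": 0.01}]}}

```text
time_s: 9.0
ee_pos: [0.5042, 0.0018, 0.1447]
eef_rot: [3.14, 0.0, 0.326]
force: [-1.2, -1.9, -1.9]
grip_width: 0.0212
```

```bash
python3 -c "
from h import *
torq();ring(198.75,.104,.145)
"
```

```text
TORQUE 0.033 (rxF 0.161 Mz -0.127) Ft 1.4 tcp ang 197.73 rad 112.1 yaw 198.69 z 0.1447 rpy [1.7993e+02 3.0000e-02] Fz -1.9 w 0.0212 q6 1.18 t 9.00
shift mm [ 8.1  2.  -0.3] turn [ 0.07  0.03 -0.06] | pos [0.5042 0.0018 0.1447] rpy [1.7993e+02 3.0000e-02 1.8690e+01] F [-1.2 -1.9 -1.9] M [-0.47  0.23 -0.13] w 0.0212 t 9.0 q6 1.1766116863152063
tcp ang 197.73 rad 112.1 yaw+180 198.69 | F tang(ccw+) 1.4 rad(out+) 1.7 z -1.9
```

>>> {"method": "step_arm", "body": {"steps": [{"x": 0.002, "y": 0.0015, "z": -0.0002, "ax": 0, "ay": 0, "az": 0, "claw": 0.01}, {"x": 0.003, "y": 0.0005, "z": 0, "ax": 0, "ay": 0, "az": 0, "claw": 0.01}]}}

```text
time_s: 9.17
ee_pos: [0.5102, 0.0018, 0.1448]
eef_rot: [3.14, 0.001, 0.326]
force: [0.2, 0.4, -1.6]
grip_width: 0.0218
```

```bash
python3 -c "
from h import *
torq();ring(198.75,.104,.145)
"
```

```text
TORQUE -0.084 (rxF -0.030 Mz -0.053) Ft -0.3 tcp ang 198.68 rad 106.4 yaw 198.70 z 0.1448 rpy [1.7994e+02 4.0000e-02] Fz -1.6 w 0.0218 q6 1.18 t 9.17
shift mm [ 2.4  0.1 -0.2] turn [ 0.06  0.04 -0.05] | pos [0.5102 0.0018 0.1448] rpy [1.7994e+02 4.0000e-02 1.8700e+01] F [ 0.2  0.4 -1.6] M [ 0.04  0.01 -0.05] w 0.0218 t 9.1667 q6 1.1774073720720952
tcp ang 198.68 rad 106.4 yaw+180 198.70 | F tang(ccw+) -0.3 rad(out+) -0.3 z -1.6
```

>>> {"method": "step_arm", "body": {"steps": [{"x": 0.003, "y": -0.002, "z": -0.0002, "ax": 0, "ay": 0, "az": 1, "claw": 0.01}, {"x": 0.0002, "y": -0.005, "z": 0, "ax": 0.1, "ay": 0, "az": 2, "claw": 0.01}, {"x": 0.0002, "y": -0.005, "z": 0, "ax": 0.1, "ay": 0, "az": 2, "claw": 0.01}, {"x": 0.0002, "y": -0.005, "z": 0, "ax": 0.1, "ay": 0, "az": 2, "claw": 0.01}]}}

```text
time_s: 9.5
ee_pos: [0.5102, 0.0173, 0.145]
eef_rot: [3.141, 0.002, 0.194]
force: [0.2, -7.9, -1.5]
grip_width: 0.0211
```

```bash
python3 -c "
from h import *
torq()
"
```

```text
TORQUE 0.216 (rxF 0.805 Mz -0.589) Ft 7.9 tcp ang 190.44 rad 102.5 yaw 191.12 z 0.1450 rpy [1.7999e+02 9.0000e-02] Fz -1.5 w 0.0211 q6 1.34 t 9.50
```

>>> {"method": "step_arm", "body": {"steps": [{"x": 0.0002, "y": -0.0055, "z": 0, "ax": 0.1, "ay": 0, "az": 2.5, "claw": 0.01}, {"x": 0.0002, "y": -0.0055, "z": 0, "ax": 0.1, "ay": 0, "az": 2.5, "claw": 0.01}]}}

```text
time_s: 9.67
ee_pos: [0.5089, 0.0265, 0.1451]
eef_rot: [3.141, 0.002, 0.098]
force: [0.0, -9.7, -0.7]
grip_width: 0.0213
```

```bash
python3 -c "
from h import *
torq()
"
```

```text
TORQUE 0.387 (rxF 0.995 Mz -0.609) Ft 9.7 tcp ang 185.24 rad 102.5 yaw 185.63 z 0.1451 rpy [1.7997e+02 1.3000e-01] Fz -0.7 w 0.0213 q6 1.45 t 9.67
```

>>> {"method": "step_arm", "body": {"steps": [{"x": 0.0001, "y": -0.0055, "z": 0, "ax": 0.1, "ay": 0, "az": 2.2, "claw": 0.01}, {"x": 0.0001, "y": -0.0055, "z": 0, "ax": 0.1, "ay": 0, "az": 2.2, "claw": 0.01}]}}

```text
time_s: 9.83
ee_pos: [0.5084, 0.0356, 0.1452]
eef_rot: [3.14, 0.003, 0.012]
force: [-0.7, -10.1, -2.2]
grip_width: 0.0213
```

```bash
python3 -c "
from h import *
torq()
"
```

```text
TORQUE 0.300 (rxF 1.040 Mz -0.740) Ft 10.1 tcp ang 180.15 rad 102.6 yaw 180.70 z 0.1452 rpy [1.7992e+02 1.5000e-01] Fz -2.2 w 0.0213 q6 1.56 t 9.83
```

>>> {"method": "step_arm", "body": {"steps": [{"x": 0.0001, "y": -0.005, "z": 0, "ax": 0.1, "ay": 0, "az": 2.0, "claw": 0.01}, {"x": 0.0001, "y": -0.005, "z": 0, "ax": 0.1, "ay": 0, "az": 2.0, "claw": 0.01}]}}

```text
time_s: 10.0
ee_pos: [0.5087, 0.0436, 0.1451]
eef_rot: [3.139, 0.003, -0.066]
force: [-1.4, -11.6, -1.2]
grip_width: 0.0216
```

```bash
python3 -c "
from h import *
torq()
"
```

```text
TORQUE 0.452 (rxF 1.193 Mz -0.741) Ft 11.6 tcp ang 175.72 rad 102.6 yaw 176.20 z 0.1451 rpy [179.85   0.18] Fz -1.2 w 0.0216 q6 1.65 t 10.00
```

>>> {"method": "step_arm", "body": {"steps": [{"x": 0.0001, "y": -0.005, "z": 0, "ax": 0.1, "ay": 0, "az": 2.0, "claw": 0.01}, {"x": 0.0001, "y": -0.005, "z": 0, "ax": 0.1, "ay": 0, "az": 2.0, "claw": 0.01}]}}

```text
time_s: 10.17
ee_pos: [0.5095, 0.0512, 0.145]
eef_rot: [3.137, 0.004, -0.145]
force: [-2.6, -12.4, -0.6]
grip_width: 0.0218
```

```bash
python3 -c "
from h import *
torq()
"
```

```text
TORQUE 0.525 (rxF 1.296 Mz -0.770) Ft 12.6 tcp ang 171.44 rad 102.6 yaw 171.68 z 0.1450 rpy [179.75   0.23] Fz -0.6 w 0.0218 q6 1.75 t 10.17
```

>>> {"method": "step_arm", "body": {"steps": [{"x": 0.0001, "y": -0.0045, "z": 0, "ax": 0.2, "ay": 0, "az": 1.8, "claw": 0.01}, {"x": 0.0001, "y": -0.0045, "z": 0, "ax": 0.1, "ay": 0, "az": 1.8, "claw": 0.01}]}}

```text
time_s: 10.33
ee_pos: [0.5107, 0.0576, 0.1447]
eef_rot: [3.137, 0.005, -0.217]
force: [-3.5, -12.2, 0.8]
grip_width: 0.0216
```

```bash
python3 -c "
from h import *
torq()
p,d=vision.camera('scene');crop(p,245,155,60,45,13,'pics/s10.png');np.savez('s10.npz',p=p,d=d)
torq()
p,d=vision.camera('top');crop(p,225,150,60,45,13,'pics/t10.png');np.savez('t10.npz',p=p,d=d)
torq()
"
```

```text
TORQUE 0.467 (rxF 1.300 Mz -0.832) Ft 12.7 tcp ang 167.79 rad 102.6 yaw 167.57 z 0.1447 rpy [179.72   0.3 ] Fz 0.8 w 0.0216 q6 1.83 t 10.33
TORQUE 0.289 (rxF 1.181 Mz -0.893) Ft 11.5 tcp ang 167.55 rad 102.6 yaw 167.42 z 0.1447 rpy [179.72   0.3 ] Fz 0.1 w 0.0216 q6 1.84 t 10.38
TORQUE 0.495 (rxF 1.280 Mz -0.785) Ft 12.5 tcp ang 167.68 rad 102.6 yaw 167.60 z 0.1447 rpy [179.72   0.3 ] Fz 0.4 w 0.0212 q6 1.83 t 10.43
```

View pics/s10.png

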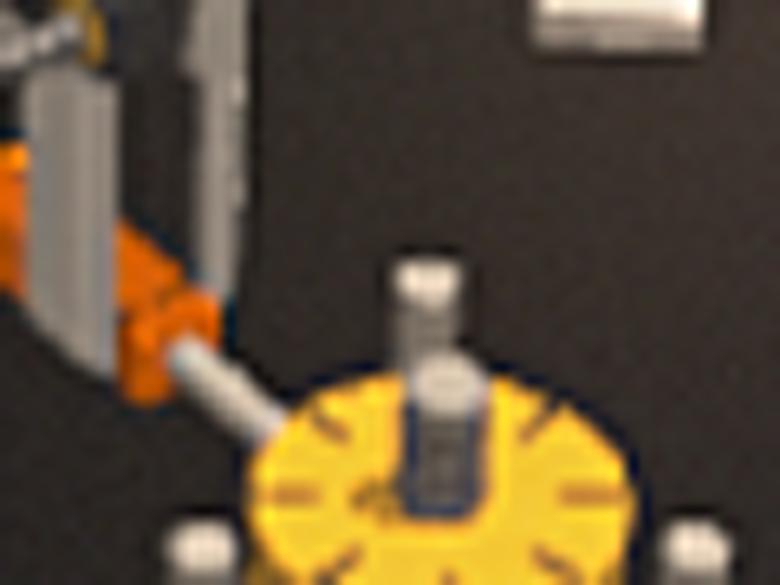

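View pics/t10.png

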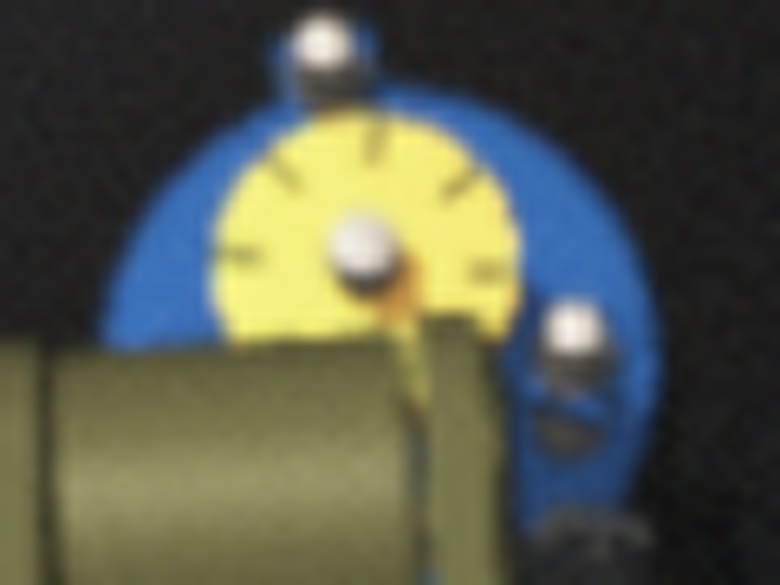

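Run:
```python
from h import *
P=lambda x,y:(225+(x+.5)/13-.5,150+(y+.5)/13-.5)
M=np.array([at_z('top',*P(*q),.166)for q in [(376,141),(464,182),(488,270),(286,172),(241,256)]])
c=np.array([.6131,.0359,.166]);d=M-c;a=np.degrees(np.arctan2(d[:,1],d[:,0]));print((a+180)%45,((a+180)%45).mean(),np.hypot(d[:,0],d[:,1]))
P=lambda x,y:(245+(x+.5)/13-.5,155+(y+.5)/13-.5)
M=np.array([at_z('scene',*P(*q),.1645)for q in [(331,422),(291,494),(337,565),(558,566),(593,495),(544,422)]])
c=np.array([.6105,.036,.1645]);d=M-c;a=np.degrees(np.arctan2(d[:,1],d[:,0]));print((a+180)%45,((a+180)%45).mean(),np.hypot(d[:,0],d[:,1]))
```

```text
[39.25225443 38.78004627 40.15003068 39.38436535 39.86118939] 39.48557722656078 [0.03284443 0.03352213 0.03189149 0.0324444  0.03304958]
[37.41447852 37.86543742 37.32730855 40.26088186 40.11111099 40.88084792] 38.97667754484585 [0.03320185 0.03192369 0.0315039  0.03137396 0.03151202 0.03330704]
```

>>> {"method": "step_arm", "body": {"steps": [{"x": 0.0001, "y": -0.005, "z": -0.0003, "ax": 0.2, "ay": 0.1, "az": 1.8, "claw": 0.01}, {"x": 0.0001, "y": -0.0045, "z": -0.0002, "ax": 0.1, "ay": 0.1, "az": 1.8, "claw": 0.01}]}}

```text
time_s: 10.6
ee_pos: [0.5122, 0.064, 0.1448]
eef_rot: [3.136, 0.004, -0.286]
force: [-5.2, -13.3, -1.3]
grip_width: 0.0216
```

```bash
python3 -c "
from h import *
torq()
"
```

```text
TORQUE 0.567 (rxF 1.458 Mz -0.892) Ft 14.2 tcp ang 164.14 rad 102.7 yaw 163.62 z 0.1448 rpy [179.66   0.21] Fz -1.3 w 0.0216 q6 1.91 t 10.60
```

>>> {"method": "step_arm", "body": {"steps": [{"x": 0.0001, "y": -0.005, "z": -0.0002, "ax": 0.2, "ay": 0.1, "az": 1.8, "claw": 0.01}, {"x": 0.0001, "y": -0.0045, "z": -0.0002, "ax": 0.1, "ay": 0.1, "az": 1.8, "claw": 0.01}]}}

```text
time_s: 10.77
ee_pos: [0.5141, 0.0701, 0.1446]
eef_rot: [3.134, 0.002, -0.358]
force: [-5.0, -12.1, -0.6]
grip_width: 0.0214
```

```bash
python3 -c "
from h import *
torq()
"
```

```text
TORQUE 0.441 (rxF 1.348 Mz -0.907) Ft 13.1 tcp ang 160.54 rad 102.7 yaw 159.50 z 0.1446 rpy [1.7957e+02 1.2000e-01] Fz -0.6 w 0.0214 q6 2.00 t 10.77
```

>>> {"method": "step_arm", "body": {"steps": [{"x": 0.0001, "y": -0.005, "z": -0.0003, "ax": 0.2, "ay": 0.0, "az": 1.6, "claw": 0.01}, {"x": 0.0001, "y": -0.005, "z": -0.0002, "ax": 0.1, "ay": 0.0, "az": 1.6, "claw": 0.01}]}}

```text
time_s: 10.93
ee_pos: [0.5166, 0.0764, 0.1444]
eef_rot: [3.132, 0.004, -0.423]
force: [-7.7, -13.7, 0.4]
grip_width: 0.0213
```

```bash
python3 -c "
from h import *
torq()
p,d=vision.camera('scene');crop(p,245,155,60,45,13,'pics/s11.png');np.savez('s11.npz',p=p,d=d)
torq()
p,d=vision.camera('top');crop(p,225,150,60,45,13,'pics/t11.png');np.savez('t11.npz',p=p,d=d)
torq()
"
```

```text
TORQUE 0.609 (rxF 1.606 Mz -0.996) Ft 15.6 tcp ang 156.77 rad 102.8 yaw 155.78 z 0.1444 rpy [179.44   0.25] Fz 0.4 w 0.0213 q6 2.08 t 10.93
TORQUE 0.597 (rxF 1.501 Mz -0.905) Ft 14.6 tcp ang 156.50 rad 102.8 yaw 155.64 z 0.1444 rpy [179.44   0.25] Fz 0.8 w 0.0219 q6 2.08 t 10.98
TORQUE 0.495 (rxF 1.440 Mz -0.945) Ft 14.0 tcp ang 156.61 rad 102.8 yaw 155.81 z 0.1444 rpy [179.45   0.24] Fz 0.6 w 0.0217 q6 2.08 t 11.03
```

View pics/s11.png

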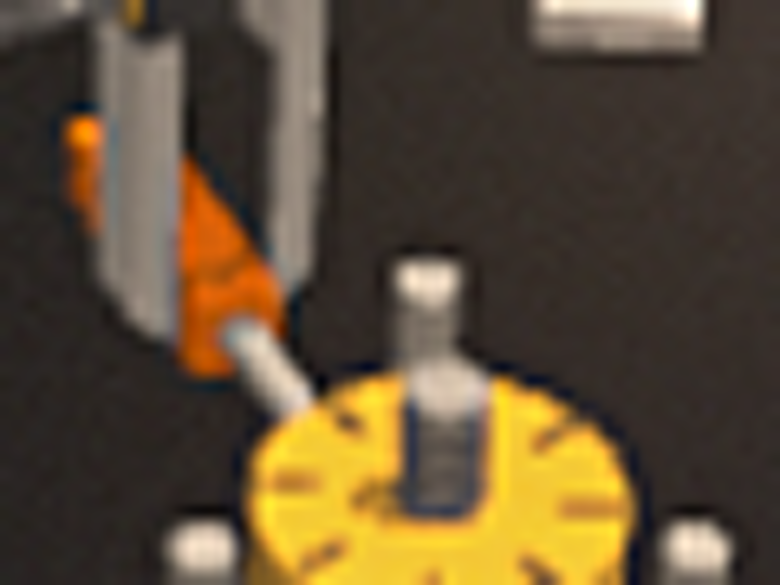

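View pics/t11.png

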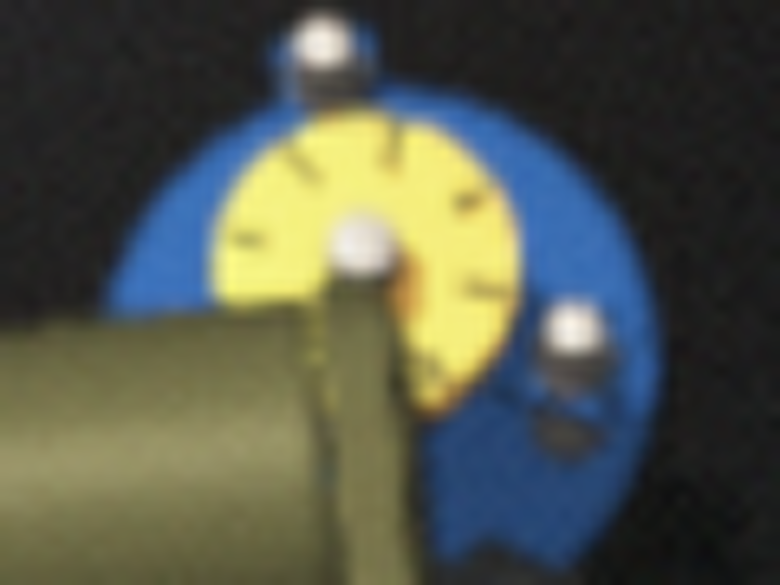

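Run:
```python
from h import *
P=lambda x,y:(225+(x+.5)/13-.5,150+(y+.5)/13-.5)
M=np.array([at_z('top',*P(*q),.166)for q in [(393,145),(468,202),(487,289),(430,366),(303,161),(249,239)]])
c=np.array([.6131,.0359,.166]);d=M-c;a=np.degrees(np.arctan2(d[:,1],d[:,0]));print((a+180)%45,((a+180)%45).mean(),np.hypot(d[:,0],d[:,1]))
P=lambda x,y:(245+(x+.5)/13-.5,155+(y+.5)/13-.5)
M=np.array([at_z('scene',*P(*q),.1645)for q in [(347,418),(295,482),(323,556),(540,571),(595,508),(556,433)]])
c=np.array([.6105,.036,.1645]);d=M-c;a=np.degrees(np.arctan2(d[:,1],d[:,0]));print((a+180)%45,((a+180)%45).mean(),np.hypot(d[:,0],d[:,1]))
```

```text
[31.19332774 30.00500375 31.12591738 29.79025899 29.91224996 31.38901236] 30.569295028254988 [0.03240755 0.03121963 0.03231662 0.03200167 0.0321776  0.03160337]
[31.23330301 30.76533723 30.22407167 33.04773448 32.64207348 33.50771692] 31.90337279810376 [0.03197865 0.03130939 0.0318969  0.02993598 0.03181778 0.03251748]
```

>>> {"method": "step_arm", "body": {"steps": [{"x": 0, "y": 0.004, "z": -0.0004, "ax": 0.4, "ay": 0.1, "az": -2.5, "claw": 0.01}, {"x": 0, "y": 0.003, "z": 0, "ax": 0.1, "ay": 0, "az": -2, "claw": 0.01}, {"x": 0, "y": 0, "z": 0, "ax": 0, "ay": 0, "az": 0, "claw": 0.01}]}}

```text
time_s: 11.28
ee_pos: [0.5137, 0.0686, 0.1447]
eef_rot: [3.138, 0.003, -0.346]
force: [-0.5, -0.1, -2.2]
grip_width: 0.0217
```

```bash
python3 -c "
from h import *
torq();ring(163,.104,.145)"
```

```text
TORQUE 0.025 (rxF 0.029 Mz -0.004) Ft 0.3 tcp ang 161.43 rad 102.7 yaw 160.18 z 0.1447 rpy [179.78   0.2 ] Fz -2.2 w 0.0217 q6 1.98 t 11.28
shift mm [-1.2  2.9 -0.3] turn [ 0.21  0.2  -2.82] | pos [0.5137 0.0686 0.1447] rpy [179.78   0.2  -19.82] F [-0.5 -0.1 -2.2] M [ 0.05  0.01 -0.  ] w 0.0217 t 11.2833 q6 1.9807360074821962
tcp ang 161.43 rad 102.7 yaw+180 160.18 | F tang(ccw+) 0.3 rad(out+) 0.5 z -2.2
```

>>> {"method": "step_arm", "body": {"steps": [{"x": -0.002, "y": 0.002, "z": -0.0002, "ax": 0.1, "ay": 0.1, "az": -2, "claw": 0.01}, {"x": -0.008, "y": 0.0, "z": 0, "ax": 0, "ay": 0, "az": 0, "claw": 0.01}, {"x": -0.01, "y": 0, "z": 0, "ax": 0, "ay": 0, "az": 0, "claw": 0.01}, {"x": -0.01, "y": 0, "z": 0, "ax": 0, "ay": 0, "az": 0, "claw": 0.01}, {"x": -0.01, "y": 0, "z": 0, "ax": 0, "ay": 0, "az": 0, "claw": 0.01}]}}

```text
time_s: 11.7
ee_pos: [0.4732, 0.0806, 0.1447]
eef_rot: [3.14, 0.002, -0.32]
force: [-0.2, 0.0, -2.4]
grip_width: 0.0209
```

```bash
python3 -c "
from h import *
torq()
p,d=vision.camera('scene');crop(p,220,160,100,75,8,'pics/s12.png');np.savez('s12.npz',p=p,d=d)
p,d=vision.camera('top');crop(p,225,150,60,45,13,'pics/t12.png');np.savez('t12.npz',p=p,d=d)
"
```

```text
TORQUE -0.034 (rxF 0.007 Mz -0.041) Ft 0.0 tcp ang 162.02 rad 144.9 yaw 161.68 z 0.1447 rpy [1.7991e+02 1.1000e-01] Fz -2.4 w 0.0209 q6 1.98 t 11.70
```

View pics/s12.png

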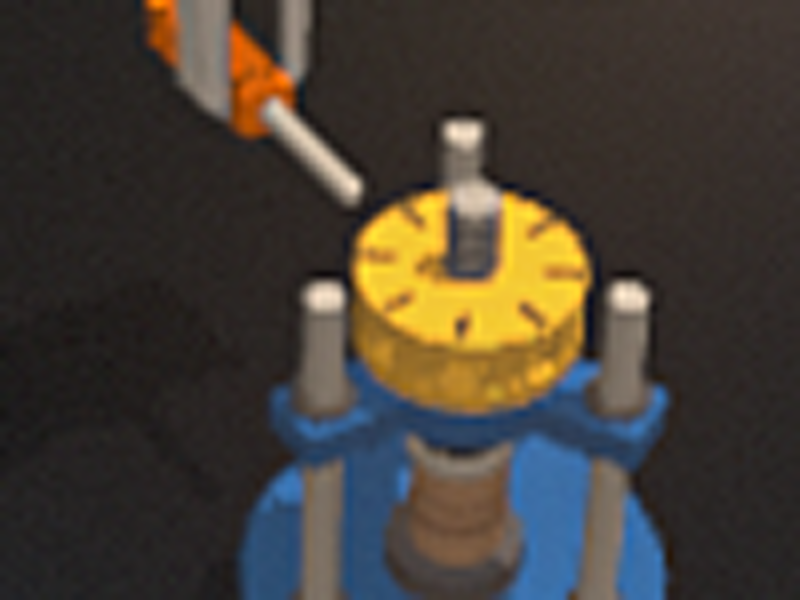

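View pics/t12.png

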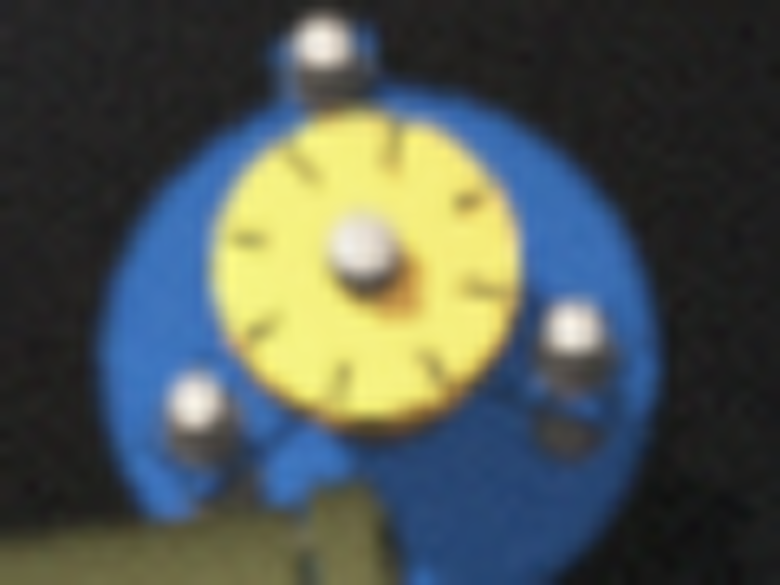

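Run:
```python
from h import *
P=lambda x,y:(225+(x+.5)/13-.5,150+(y+.5)/13-.5)
M=np.array([at_z('top',*P(*q),.166)for q in [(393,145),(468,202),(485,288),(434,370),(342,381),(263,331),(249,239),(303,162)]])
d=M-M.mean(0);a=np.degrees(np.arctan2(d[:,1],d[:,0]));print(M.mean(0),(a+180)%45,((a+180)%45).mean())
ims=[]
for f in('scene0','s8','s12'):
    im=np.load(f+'.npz')['p'][205:245,262:295,::-1]; ims.append(cv2.resize(im,None,fx=7.5,fy=12,interpolation=cv2.INTER_CUBIC))
cv2.imwrite('pics/cmp.png',np.hstack(ims))
```

```text
[0.61279268 0.03577858 0.166     ] [31.52866036 30.60390361 31.88608901 30.46209792 31.58699794 31.35792994
 30.90224477 30.07413819] 31.050257717780433
```

View pics/cmp.png

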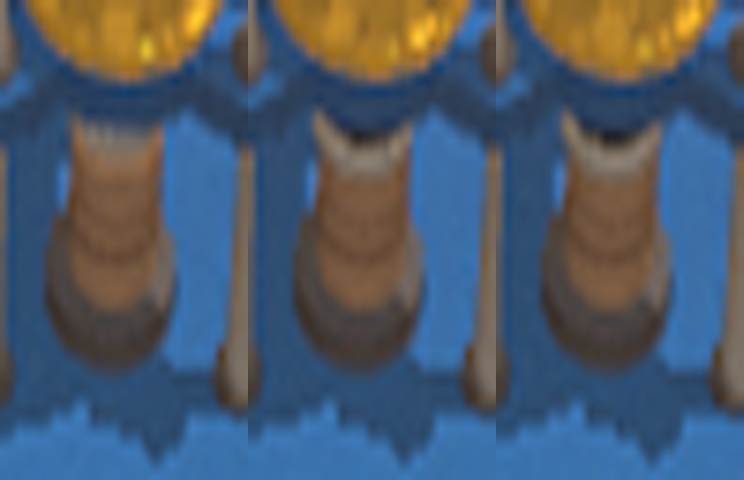

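>>> {"method": "step_arm", "body": {"steps": [{"x": -0.02, "y": 0.005, "z": 0, "ax": 0, "ay": 0, "az": -3, "claw": 0.01}, {"x": -0.025, "y": 0.015, "z": 0, "ax": 0, "ay": 0, "az": -6, "claw": 0.01}, {"x": -0.01, "y": 0.03, "z": 0, "ax": 0, "ay": 0, "az": -6, "claw": 0.01}, {"x": 0, "y": 0.036, "z": 0, "ax": 0, "ay": 0, "az": -6, "claw": 0.01}, {"x": 0, "y": 0.036, "z": 0, "ax": 0, "ay": 0, "az": -6, "claw": 0.01}]}}

```text
time_s: 12.22
ee_pos: [0.407, -0.0177, 0.1455]
eef_rot: [3.142, -0.0, 0.157]
force: [1.2, 0.0, -1.7]
grip_width: 0.0214
```

```bash
python3 -c "
from h import *
plan(.49,-.282,.06,38)"
```

```text
shift mm [ 40.6 274.1  85.5] turn [ 1.0e-02 -2.0e-02 -2.9e+01] | pos [ 0.407  -0.0177  0.1455] rpy [ 1.8e+02 -2.0e-02  9.0e+00] F [ 1.2  0.  -1.7] M [ 0.1  -0.06 -0.01] w 0.0214 t 12.2167 q6 1.2802715449411197
```

>>> {"method": "step_arm", "body": {"steps": [{"x": 0, "y": 0.038, "z": 0.005, "ax": 0, "ay": 0, "az": -5, "claw": 0.01}, {"x": 0.005, "y": 0.038, "z": 0.01, "ax": 0, "ay": 0, "az": -5, "claw": 0.01}, {"x": 0.01, "y": 0.038, "z": 0.01, "ax": 0, "ay": 0, "az": -5, "claw": 0.01}, {"x": 0.015, "y": 0.037, "z": 0.01, "ax": 0, "ay": 0, "az": -5, "claw": 0.01}, {"x": 0.02, "y": 0.03, "z": 0.01, "ax": 0, "ay": 0, "az": -4, "claw": 0.01}]}}

```text
time_s: 12.63
ee_pos: [0.5111, -0.176, 0.1038]
eef_rot: [3.134, -0.006, 0.595]
force: [-0.1, 0.2, -1.1]
grip_width: 0.0215
```

```bash
python3 -c "
from h import *
plan(.49,-.282,.06,38)"
```

```text
shift mm [-77.1  75.7  43.9] turn [ 0.43 -0.31 -3.93] | pos [ 0.5111 -0.176   0.1038] rpy [179.58  -0.32  34.08] F [-0.1  0.2 -1.1] M [ 0.08  0.01 -0.01] w 0.0215 t 12.6333 q6 0.5759546676374347
```

>>> {"method": "step_arm", "body": {"steps": [{"x": -0.025, "y": 0.025, "z": 0.01, "ax": 0.4, "ay": -0.3, "az": -2, "claw": 0.01}, {"x": -0.025, "y": 0.022, "z": 0.012, "ax": 0, "ay": 0, "az": -1.5, "claw": 0.01}, {"x": -0.015, "y": 0.01, "z": 0.012, "ax": 0, "ay": 0, "az": -0.5, "claw": 0.01}, {"x": 0, "y": 0, "z": 0.005, "ax": 0, "ay": 0, "az": 0, "claw": 0.01}, {"x": 0, "y": 0, "z": 0, "ax": 0, "ay": 0, "az": 0, "claw": 0.01}]}}

```text
time_s: 13.05
ee_pos: [0.4953, -0.2675, 0.0598]
eef_rot: [3.142, -0.001, 0.668]
force: [-0.4, 0.9, -2.1]
grip_width: 0.0211
```

```bash
python3 -c "
from h import *
plan(.49,-.282,.0095,38)"
```

```text
shift mm [-13.2   8.1  50.3] turn [ 0.   -0.04  0.3 ] | pos [ 0.4953 -0.2675  0.0598] rpy [ 1.80e+02 -4.00e-02  3.83e+01] F [-0.4  0.9 -2.1] M [ 0.03 -0.01  0.01] w 0.0211 t 13.05 q6 0.3413787393149907
```

>>> {"method": "step_arm", "body": {"steps": [{"x": -0.004, "y": 0.003, "z": 0.012, "ax": 0, "ay": 0, "az": 0, "claw": 0.01}, {"x": 0, "y": 0, "z": 0.014, "ax": 0, "ay": 0, "az": 0, "claw": 0.01}, {"x": 0, "y": 0, "z": 0.009, "ax": 0, "ay": 0, "az": 0, "claw": 0.01}, {"x": 0, "y": 0, "z": 0.003, "ax": 0, "ay": 0, "az": 0, "claw": 0.01}, {"x": 0, "y": 0, "z": 0, "ax": 0, "ay": 0, "az": 0, "claw": 0.01}]}}

```text
time_s: 13.47
ee_pos: [0.4958, -0.2701, 0.0206]
eef_rot: [3.139, -0.002, 0.67]
force: [-0.6, 0.4, -1.1]
grip_width: 0.0211
```

```bash
python3 -c "
from h import *
plan(.49,-.282,.0095,38)"
```

```text
shift mm [-12.    5.8  11.1] turn [ 0.13 -0.11  0.36] | pos [ 0.4958 -0.2701  0.0206] rpy [ 1.7987e+02 -1.1000e-01  3.8360e+01] F [-0.6  0.4 -1.1] M [-0.03  0.    0.03] w 0.0211 t 13.4667 q6 0.336449447182795
```

>>> {"method": "step_arm", "body": {"steps": [{"x": 0, "y": 0, "z": 0.006, "ax": 0, "ay": 0, "az": 0, "claw": 0.01}, {"x": 0, "y": 0, "z": 0.004, "ax": 0, "ay": 0, "az": 0, "claw": 0.01}, {"x": 0, "y": 0, "z": 0.001, "ax": 0, "ay": 0, "az": 0, "claw": 0.01}]}}

```text
time_s: 13.72
ee_pos: [0.4968, -0.2694, 0.0099]
eef_rot: [3.137, -0.003, 0.671]
force: [-0.6, -0.6, -2.0]
grip_width: 0.0213
```

```bash
python3 -c "
from h import *
plan(.49,-.282,.0095,38)"
```

```text
shift mm [-13.2   5.6   0.4] turn [ 0.24 -0.15  0.43] | pos [ 0.4968 -0.2694  0.0099] rpy [ 1.7976e+02 -1.5000e-01  3.8430e+01] F [-0.6 -0.6 -2. ] M [-0.08 -0.07  0.02] w 0.0213 t 13.7167 q6 0.33700331963029695
```

Within a millimetre of the mat; ease down until it bears, then open partly and lift.

>>> {"method": "step_arm", "body": {"steps": [{"x": 0, "y": 0, "z": 0.0012, "ax": 0, "ay": 0, "az": 0, "claw": 0.01}, {"x": 0, "y": 0, "z": 0.0005, "ax": 0, "ay": 0, "az": 0, "claw": 0.01}]}}

```text
time_s: 13.88
ee_pos: [0.4972, -0.2695, 0.0093]
eef_rot: [3.137, -0.003, 0.671]
force: [-3.3, 0.4, 3.9]
grip_width: 0.0216
```

>>> {"method": "step_arm", "body": {"steps": [{"x": 0, "y": 0, "z": 0, "ax": 0, "ay": 0, "az": 0, "claw": 0.05}, {"x": 0, "y": 0, "z": 0, "ax": 0, "ay": 0, "az": 0, "claw": 0.05}, {"x": 0, "y": 0, "z": 0, "ax": 0, "ay": 0, "az": 0, "claw": 0.05}, {"x": 0, "y": 0, "z": 0, "ax": 0, "ay": 0, "az": 0, "claw": 0.05}, {"x": 0, "y": 0, "z": 0, "ax": 0, "ay": 0, "az": 0, "claw": 0.05}]}}

```text
time_s: 14.3
ee_pos: [0.4981, -0.2701, 0.0106]
eef_rot: [3.134, -0.004, 0.671]
force: [-0.3, -0.4, -0.2]
grip_width: 0.0491
```

>>> {"method": "step_arm", "body": {"steps": [{"x": 0, "y": 0, "z": -0.01, "ax": 0, "ay": 0, "az": 0, "claw": 0.05}, {"x": 0, "y": 0, "z": -0.03, "ax": 0, "ay": 0, "az": 0, "claw": 0.05}, {"x": 0, "y": 0, "z": -0.04, "ax": 0, "ay": 0, "az": 0, "claw": 0.05}, {"x": -0.03, "y": 0, "z": -0.03, "ax": 0, "ay": 0, "az": 0, "claw": 0.05}, {"x": -0.04, "y": 0, "z": -0.02, "ax": 0, "ay": 0, "az": 0, "claw": 0.05}]}}

```text
time_s: 14.72
ee_pos: [0.4442, -0.3082, 0.1413]
eef_rot: [-3.141, -0.001, 0.677]
force: [0.6, -0.6, 0.2]
grip_width: 0.0502
```

>>> {"method": "step_arm", "body": {"steps": [{"x": -0.04, "y": 0, "z": -0.01, "ax": 0, "ay": 0, "az": 0, "claw": 0.05}, {"x": -0.04, "y": 0, "z": 0, "ax": 0, "ay": 0, "az": 0, "claw": 0.05}, {"x": -0.04, "y": 0, "z": 0, "ax": 0, "ay": 0, "az": 0, "claw": 0.05}, {"x": -0.02, "y": 0, "z": 0, "ax": 0, "ay": 0, "az": 0, "claw": 0.05}, {"x": 0, "y": 0, "z": 0, "ax": 0, "ay": 0, "az": 0, "claw": 0.05}]}}

```text
time_s: 15.13
ee_pos: [0.3281, -0.4029, 0.1628]
eef_rot: [3.127, -0.001, 0.676]
force: [1.1, 0.3, -0.6]
grip_width: 0.0503
```

```bash
python3 -c "
from h import *
p,d=vision.camera('scene');cv2.imwrite('pics/sF.png',p[:,:,::-1]);np.savez('sF.npz',p=p,d=d)
p,d=vision.camera('top');crop(p,220,90,180,150,4,'pics/tF.png');np.savez('tF.npz',p=p,d=d)
torq()"
```

```text
TORQUE 0.190 (rxF 0.145 Mz 0.046) Ft 0.3 tcp ang 237.31 rad 519.5 yaw 218.81 z 0.1624 rpy [ 1.7919e+02 -1.0000e-01] Fz -0.5 w 0.0504 q6 -0.06 t 15.23
```

View pics/sF.png

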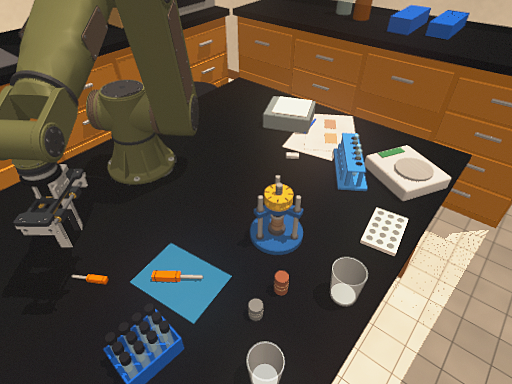

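View pics/tF.png

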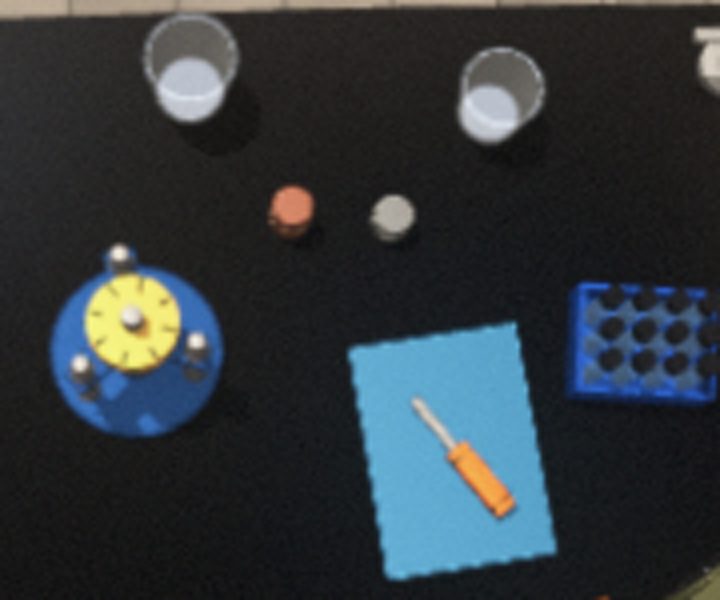

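```bash
python3 -c "
from station import ticket
print(ticket.hand_in())"
```

```text
the job is handed in; nothing more can be done
None
```

I took the large bar and turned the collar clockwise in two strokes from two different holes, about 60° and then 33°. I then drew the bar out, laid it back on the mat and handed the job in at about 15 s of the 72 s.

**Tightening:** The push rose from about 9 N running free to about 14.7 N, roughly 1.7 times. The torque I worked out about the collar rose from about 0.3 to about 0.57 N m. I estimate 30–45 N on the core, inside the 20–70 N window, but this comes from push, torque and collar angle, since nothing measures the core force directly.

**Last pictures:** The collar stayed at the same angle after I drew the bar out. The core stands upright under the foot, the bar lies on the mat, and the spare cores and racks look unmoved. The gripper is clear of everything.

**Where readings disagreed:**
- **Torque:** single readings scattered by about 0.1 N m and read roughly 0.05 N m below the stated drag.
- **Contact point:** the collar angle where the foot first touched the core is only known to a few degrees. The latest and earliest contact points I considered would mean about 25 N or 55 N, both still inside the window.
- **Rod in the hole:** it leaned up to about 9° under load instead of sitting square.
- **Cameras:** the two differed by 2–3 mm on the clamp's centre. I set the final alignment from the scene camera's depth readings.

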